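Put up, stock and announce the cherry display shelf

ROBOT

A 7-joint arm with a two-finger parallel gripper is mounted at the origin on the work surface. World frame = base frame: x ahead of the robot, y to its left, z up, the work surface at z = 0. Lengths are in m, angles in rad, forces in N, time in s.
With the tool pointing down it reaches from about 0.4 to 0.85 m from the base axis. Payload 10.4 kg.
Tool frame: the origin (TCP) lies midway between the tips of the shut fingers; the grasp point (between the pads) lies 19 mm behind it (r.tcp_to_grasp is the z of the grasp point in the tool frame, in m); z points along the fingers, x is the direction in which the jaws open and shut, and the axes are right-handed (so a half turn about z gives the same grasp; the last joint's range is limited). The gripper opens to 87 mm and grips with 3 to 60 N. Pads are 19 mm wide; open, the fingers measure 117 mm over their backs; the gripper's body (75 mm by 190 mm) begins 51 mm behind the grasp point.
Start: joints at [-1.278, 0.332, -0.065, 1.46, 0.022, 1.35, -0.088], TCP at [0.194, 0.594, 0.223] pointing down, gripper open.
Joint ranges: [-2.6, 2.6], [-0.5, 2.12], [-1.47, 1.34], [0.16, 2.42], [-1.27, 4.41], [0.06, 2.06], [-2.6, 2.6]. Speed limits (rad/s): [2.22, 2.22, 2.79, 2.79, 3.14, 3.14, 3.14].

INTERFACE

Orientations are given as a unit quaternion [x, y, z, w].
In Python, from bench import r, camera, close_job gives the robot as it stands. The module is installed in compiled form; this text tells all that it offers.
- The arm moves only by the shell command python3 -m crank 'ROWS' [FORCE]. ROWS is JSON, a list of rows, each an object of numbers: "x", "y", "z": the shift along the tool's x, y, z scaled (see below); "ax", "ay", "az": the turn, a rotation vector about the tool's x, y, z scaled (see below); "claw": the closure, from -1 (fully open) to 1 (shut), so that 0 is half open. A call has exactly 5 rows; each row is the pose to reach, as a shift and turn from the pose commanded when the call began, along the tool's axes at that moment; what a row does not reach only later rows make up. The controller multiplies each number of a shift by 1 m and each number of a turn by 2 rad. A row lasts 1/12 s, in which the tool goes at most 41.7 mm and 7.16 degrees, less where a joint would pass 70% of its speed; a pose out of reach is approached as far as the arm can. A call with a number of a shift or a turn outside -1 to 1 is refused whole. A call with a gripper value outside its range is refused whole. The fingers move at their own pace and stop on an object; FORCE is the grip in N (left out, the last holds). Time passes only in rows, so rows that repeat a pose let the fingers close, or fill a call up. It gives the time, the measured TCP pose, the force and the opening at its end, in the units of the state.
- r.read_state(): the state, without advancing time (a new reading comes with each control period).
- camera(name): name is "scene" or "top" or "wrist"; returns a dict with "color" (480x640x3 uint8, blue, green, red), "fx", "fy", "cx", "cy" (pixels), "eye" and "orientation" of the camera in the world. Camera axes: x right, y down, z forward; pixel columns grow to the right and rows downward; lengths in m; the calibration is good to about 2 mm. A picture is of the moment at which its call begins. There is no depth.
- close_job(): hands the job in, once; it reports no verdict.
The state is a dict: "time": time; "joint_positions": joint angles; "joint_vel": joint speeds; "joint_torque": joint torques, N m; "ee_pos": TCP position; "eef_rot": TCP orientation; "ft_force": force on the tool from outside, world axes, zero at the start; "torque": the same for the moment, N m; "width": finger opening in m.
Only numpy, scipy, OpenCV 4.12 (cv2) and the standard library are available. Lean on these libraries where they do the work, as an engineer would, in place of code of your own. Each camera call takes 0.05 s, during which the arm holds its last target. There are 200 camera calls.

TASK

Hook one bracket into each of the two slotted uprights and press it down until it locks, then lay the shelf board level and centred across the two brackets. Stand every punnet of cherries on the shelf, flat and side by side, and when they are all up ring the desk bell by pressing its plunger down to its stop. Keep the punnets upright and leave the basket and the mug alone.

Things in the scene. Friction and masses are not known exactly. Their poses are not given: they have to be found in the camera images.
- seat_left (a point): On the front face of the left (+y) upright of the fixed white stand, on its centre line, 70 mm above the table: where a seated bracket's lower rear edge lies. x points into the upright, away from the robot; y left; z up. Upright: plate 8 mm thick, 46 wide, 180 tall; two slots 16 mm wide, from 20 to 56 and 67 to 103 mm above this point; open behind.
- seat_right (a point): The same point on the right (-y) upright, 220 mm from seat_left. To hook a bracket: with its underside about 20 mm (16 to 24) above the seat point, push both claws level through the two slots until the plate meets the upright, then straight down about 20 mm until the necks rest on the slots' lower ends. Either bracket fits either upright.
- rack_mid (a point): Point midway between seat_left and seat_right, same axes. The shelf in place rests on the bracket arms, underside 30 mm above this height, long side along the stand, centred between the uprights, its middle about 95 mm (70 to 120) in front of their faces.
- latch_left (a joint): Yellow spring latch on the left upright, m: 0 = out, standing 5 mm proud of the face (10.5 to 14.5 mm above seat_left); 0.008 = pushed in. The bracket's sloped lower edge pushes it in on the way down (spring 2.5 to 4.5 N, about 5 to 20 N of pressing); it springs back to 0 above that edge, locking the bracket, once fully down.
- latch_right (a joint): The same for the right upright.
- bracket1_grip (a point): Dark steel bracket, about 0.32 kg, standing on its arm's underside. Point: arm's centre, 15 mm above the underside, 70 mm before the plate's rear face. x towards plate and claws, z up. Arm 14 mm wide, 30 high, from 155 to 8 mm before the rear face. Back plate 40 wide, 8 thick, top 80 mm above the underside. Claws: see bracket2.
- bracket2_grip (a point): Second bracket, identical. Two claws stick out 16 mm behind the plate's rear face, 8 mm wide; necks 20 to 30 mm and 67 to 77 mm above the underside, each with a lip hanging 10 mm below its neck, 8.5 mm behind the rear face at the neck, 11 at its end. A yellow press tab on top of the plate, 40 mm wide (y), 5 thick, reaches 20 mm forward from the rear face, its top 80 mm above the underside.
- shelf_grip (a point): Wooden shelf board on the table, 346 mm long (y), 130 deep (x), 8 thick, 0.5 kg. A divider 14 mm thick (y), 100 long (x), 40 high stands across its middle, to grip it by; this point is the divider's centre, 28 mm above the underside; z up. Rims 12 mm high, 4 thick all round on top. Either long edge may be the front.
- punnet1_mid (a point): Clear closed punnet of cherries, 96 mm long (x), 66 wide (y), 50 high, about 0.25 kg, with a red grip ridge on its lid 62 long, 14 wide (y), 30 high (80 mm in all). Point: centre, 40 mm above the underside; z up. Two fit in each half of the shelf, long way front to back, centres 49 and 129 mm from the divider's middle. 2 to 4 punnets are present.
- punnet2_mid (a point): Clear closed punnet of cherries, the same as punnet1; may be absent.
- punnet3_mid (a point): Clear closed punnet of cherries, the same as punnet1; may be absent.
- punnet4_mid (a point): Clear closed punnet of cherries, the same as punnet1; may be absent.
- bell_top (a point): Centre of the top of the red plunger head (26 mm across, 64 mm above the table) of a steel desk bell 84 mm across, fixed to the table; z up.
- bell_plunger (a joint): Bell plunger travel, m: 0 up, 0.009 = down at its stop; spring 1.5 to 4.2 N.
- basket: Red basket of cherries 110 x 130 x 70 mm, not to be disturbed; origin under its centre.
- mug: Blue mug 80 mm across, 90 mm tall, not to be disturbed; origin under its centre.
Things that resemble listed ones, but are neither listed nor needed, are in the scene too. Leave any purple look-alike of the part that bears punnet2_mid alone. Leave any yellow look-alike of the part that bears punnet1_mid alone.

How it is judged:
By the outcome, as a careful person would: the job done as asked, in the order asked, and still so for the second after the job is handed in, with the robot touching nothing.
Of punnet1, punnet2, punnet3, punnet4 only 2 to 4 are there at a start; the rules pass over those that are not, and their reading is None.
At some moment in a run one of punnet1, punnet2, punnet3, punnet4 may be knocked a few centimetres aside while the robot is not near it.
It also fails if it takes over 210 s, if anything falls off the work surface, if the arm or the gripper's body presses on something with over 40 N, if the wrist force passes 120 N, or if a joint passes its speed limit or range.

## Working session

There is one attempt and no reset: what is moved stays moved. The work goes in short steps, Python scripts to look and compute and a shell command to move; the robot and the scene stay as the last step left them, time stands still between calls to the robot, and variables do not carry over. Pictures are saved under pics/ and viewed, about 12 in all and at most 16, crops included, and the job is handed in when it is done.

```bash
ls; mkdir -p pics; cat > h.py <<'E'
import numpy as np, cv2
from scipy.spatial.transform import Rotation as R
from bench import r, camera, close_job
def snap(n,f=None):
    c=camera(n); 
    if f: cv2.imwrite('pics/'+f,c['color'])
    return c
def ray(c,u,v):
    d=np.array([(u-c['cx'])/c['fx'],(v-c['cy'])/c['fy'],1.])
    return R.from_quat(c['orientation']).apply(d) if np.size(c['orientation'])==4 else np.array(c['orientation'])@d
def onz(c,u,v,z):
    d=ray(c,u,v); e=np.array(c['eye']); return e+d*(z-e[2])/d[2]
def proj(c,p):
    q=R.from_quat(c['orientation']).inv().apply(np.array(p)-c['eye']); return np.array([c['fx']*q[0]/q[2]+c['cx'],c['fy']*q[1]/q[2]+c['cy']])
def tri(c1,p1,c2,p2):
    d1=ray(c1,*p1);d2=ray(c2,*p2);e1=np.array(c1['eye']);e2=np.array(c2['eye'])
    s=np.linalg.lstsq(np.stack([d1,-d2],1),e2-e1,rcond=None)[0]
    a=e1+s[0]*d1;b=e2+s[1]*d2
    return (a+b)/2,np.linalg.norm(a-b)
E
python3 - <<'E'
from h import *
for n in ('scene','top','wrist'):
    c=snap(n,n+'0.png'); print(n,c['fx'],c['cx'],c['cy'],c['eye'],c['orientation'])
s=r.read_state(); print(s['time'],s['ee_pos'],s['eef_rot'],s['width'],s['ft_force'],r.tcp_to_grasp)
E
```

```text
pics
scene 524.8098065989223 316.4712706483497 240.87604315077522 [1.00038643 0.55446786 1.09907518] [ 0.35928325  0.88552158 -0.27214372 -0.11271592]
top 606.2857035074376 326.83389600480785 237.41325603714876 [0.36614917 0.02857231 1.6552175 ] [ 0.71568781 -0.69700935  0.03183826 -0.03090722]
wrist 410.7757458150357 324.53510212002317 237.3652464563553 [0.12924863 0.61403073 0.38422583] [0.80323816 0.582807   0.07189799 0.09987561]
0.15 [0.1940298  0.59384525 0.22197055] [ 8.09497482e-01  5.87123137e-01 -3.86341353e-04  3.13651553e-04] 0.08695409230247185 [ 0.15953401 -0.18817626  0.58485526] -0.0187
```

View pics/top0.png

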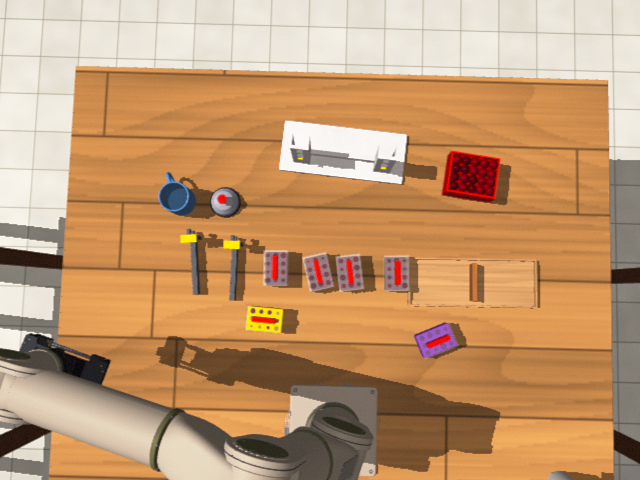

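View pics/scene0.png

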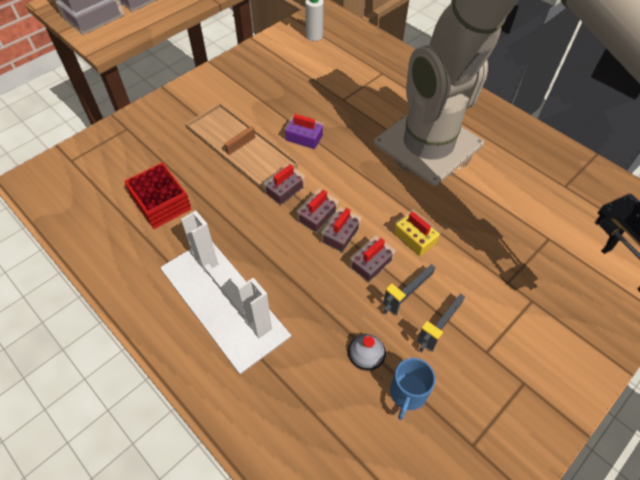

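```bash
python3 - <<'E'
from h import *
c=snap('top'); s=snap('scene'); w=snap('wrist')
T=R.from_quat(r.read_state()['eef_rot']); p=r.read_state()['ee_pos']
print('cam in tool',T.inv().apply(np.array(w['eye'])-p), (T.inv()*R.from_quat(w['orientation'])).as_rotvec())
h=cv2.cvtColor(c['color'],cv2.COLOR_BGR2HSV)
def blobs(m,z,name,mn=5):
    n,l,st,ce=cv2.connectedComponentsWithStats(m)
    for i in range(1,n):
        if st[i,4]>=mn:
            pts=np.argwhere(l==i)[:,::-1].astype(np.float32)
            P=np.array([onz(c,u,v,z)[:2] for u,v in pts]); q=P.mean(0); ev,V=np.linalg.eigh(np.cov(P.T)+1e-12*np.eye(2)); a=np.degrees(np.arctan2(V[1,1],V[0,1]))
            print(name,st[i],ce[i].round(1),'->',q.round(4),'ang',round(((a+90)%180)-90,1),'len',(np.sqrt(12*ev)).round(3))
blobs(cv2.inRange(h,(0,180,120),(6,255,255))|cv2.inRange(h,(174,180,120),(180,255,255)),0.08,'red')
blobs(cv2.inRange(h,(24,180,120),(34,255,255)),0.08,'yel')
blobs(cv2.inRange(h,(0,0,60),(180,60,200))*0+cv2.inRange(c['color'],(30,30,30),(95,85,85)),0.03,'dark',60)
o=cv2.resize(c['color'][110:200,260:420],None,fx=5,fy=5,interpolation=cv2.INTER_CUBIC)
cv2.imwrite('pics/stand_top.png',o)
o=cv2.resize(c['color'][220:350,150:310],None,fx=5,fy=5,interpolation=cv2.INTER_CUBIC)[:600]
cv2.imwrite('pics/br_top.png',o)
E
```

```text
cam in tool [-0.00107375 -0.06783527 -0.16228485] [-2.46699407e-01  1.98408983e-04 -2.22060551e-04]
red [442 151  58  49 955] [468.5 173.5] -> [ 0.6853 -0.3403] ang -82.8 len [0.134 0.16 ]
red [459 163   5   3  11] [461. 164.] -> [ 0.7101 -0.3204] ang -87.6 len [0.007 0.011]
red [476 166   9  17  86] [480.3 174.2] -> [ 0.6841 -0.3714] ang -1.4 len [0.018 0.045]
red [486 167   8   9  46] [489.7 171.1] -> [ 0.6931 -0.3962] ang 28.1 len [0.014 0.024]
red [485 177   8   8  38] [489.  180.3] -> [ 0.6687 -0.3943] ang 37.1 len [0.015 0.02 ]
red [466 182   4   3   8] [467.5 183. ] -> [ 0.6599 -0.3378] ang -85.9 len [0.007 0.008]
red [475 183   8   9  41] [478.3 187.3] -> [ 0.6491 -0.3663] ang 28.6 len [0.013 0.024]
red [483 185   9   9  43] [487.6 188.8] -> [ 0.6459 -0.3907] ang 35.9 len [0.014 0.023]
red [218 195   9   9  57] [221.8 198.7] -> [0.601  0.3065] ang 57.7 len [0.019 0.02 ]
red [272 255   6  24 132] [274.4 266.5] -> [0.427  0.1625] ang 0.8 len [0.015 0.06 ]
red [313 260  10  24 110] [317.5 271.3] -> [0.4175 0.0502] ang 14.7 len [0.012 0.061]
red [346 260   8  24 118] [349.6 271.7
[... 579 characters left out ...]
46 306  38  27 559] [264.8 319.4] -> [0.2901 0.1825] ang -88.5 len [0.067 0.099]
dark [161 183  23  26 232] [168.3 192.5] -> [0.6216 0.4605] ang -30.7 len [0.034 0.07 ]
dark [173 188  68  29 402] [205.5 204.8] -> [0.5906 0.3584] ang -85.2 len [0.068 0.194]
dark [195 242   5  52 143] [197.1 267.1] -> [0.4218 0.3736] ang 5.4 len [0.008 0.139]
dark [234 250   5  50 112] [235.8 274. ] -> [0.4061 0.2694] ang -0.8 len [0.006 0.134]
dark [   0  334  371  146 4926] [199.6 415.3] -> [0.0345 0.3509] ang 72.9 len [0.121 1.066]
dark [313 402  60  37 919] [341.2 418.1] -> [ 0.0365 -0.0219] ang 66.8 len [0.06  0.145]
dark [338 454  21  26 280] [348.  467.8] -> [-0.0897 -0.0426] ang -32.3 len [0.028 0.067]
```

View pics/br_top.png

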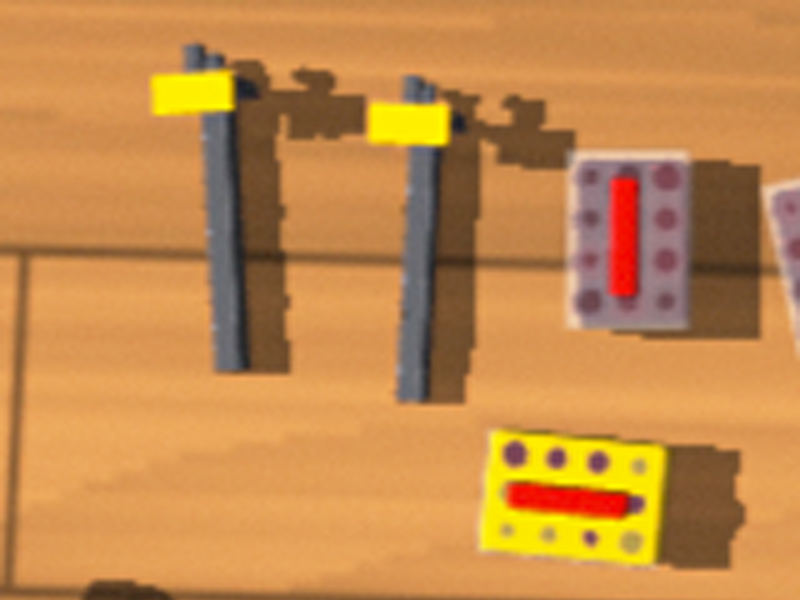

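```bash
cat >> h.py <<'E'
def go(x,y,z,yaw):
    "shift and turn rows for TCP target; yaw deg = direction of tool y in world (tool down)"
    s=r.read_state(); T=R.from_quat(s['eef_rot']); yw=np.radians(yaw)
    ty=np.array([np.cos(yw),np.sin(yw),0]); tz=np.array([0,0,-1.]); tx=np.cross(ty,tz)
    G=R.from_matrix(np.stack([tx,ty,tz],1))
    d=T.inv().apply(np.array([x,y,z])-s['ee_pos']); a=(T.inv()*G).as_rotvec()/2
    return 'shift %s turn %s'%(d.round(4),a.round(4))
def st():
    s=r.read_state(); m=R.from_quat(s['eef_rot']).as_matrix()
    return 't %.2f pos %s yaw %.2f tilt %s w %.4f F %s'%(s['time'],np.round(s['ee_pos'],4),np.degrees(np.arctan2(m[1,1],m[0,1])),m[:2,2].round(4),s['width'],np.round(s['ft_force'],1))
E
python3 -m crank '[{"x":-0.04,"y":0.03,"z":-0.03},{"x":-0.09,"y":0.14,"z":-0.03},{"x":-0.09,"y":0.14,"z":-0.03},{"x":-0.09,"y":0.14,"z":-0.03},{"x":-0.09,"y":0.14,"z":-0.03}]'
python3 -m crank '[{"x":-0.09,"y":0.14,"z":0,"az":-0.158},{"x":-0.09,"y":0.14,"z":0,"az":-0.158},{"x":-0.09,"y":0.14,"z":0,"az":-0.158},{"x":-0.09,"y":0.14,"z":0,"az":-0.158},{"x":-0.09,"y":0.14,"z":0,"az":-0.158}]'
python3 - <<'E'
from h import *
print(st()); snap('wrist','w1.png')
E
```

```text
t 0.30 pos [0.1941 0.594  0.2223] yaw -18.09 tilt [-0.0001 -0.0004] w 0.0872 F [ 0.1 -0.1 -0.1]schema error: expected keys x, y, z, ax, ay, az, claw
schema error: expected keys x, y, z, ax, ay, az, claw
```

View pics/w1.png

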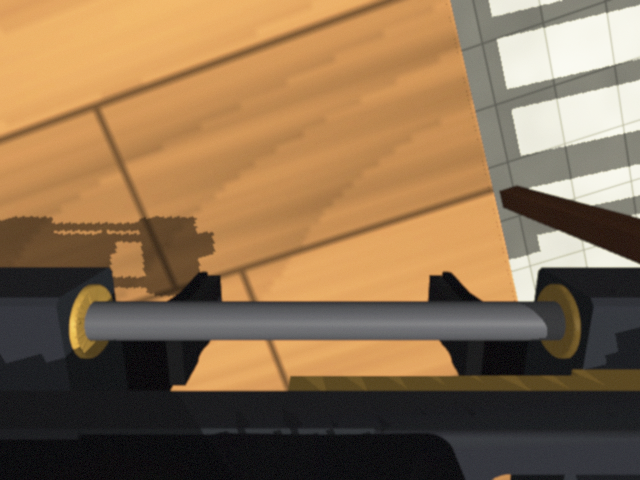

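```bash

python3 -m crank '[{"x":-0.08,"y":0.182,"z":-0.03,"ax":0,"ay":0,"az":0,"claw":-1},{"x":-0.08,"y":0.182,"z":-0.03,"ax":0,"ay":0,"az":0,"claw":-1},{"x":-0.08,"y":0.182,"z":-0.03,"ax":0,"ay":0,"az":0,"claw":-1},{"x":-0.08,"y":0.182,"z":-0.03,"ax":0,"ay":0,"az":0,"claw":-1},{"x":-0.08,"y":0.182,"z":-0.03,"ax":0,"ay":0,"az":0,"claw":-1}]'
python3 -m crank '[{"x":-0.08,"y":0.182,"z":0,"ax":0,"ay":0,"az":-0.158,"claw":-1},{"x":-0.08,"y":0.182,"z":0,"ax":0,"ay":0,"az":-0.158,"claw":-1},{"x":-0.08,"y":0.182,"z":0,"ax":0,"ay":0,"az":-0.158,"claw":-1},{"x":-0.08,"y":0.182,"z":0,"ax":0,"ay":0,"az":-0.158,"claw":-1},{"x":-0.08,"y":0.182,"z":0,"ax":0,"ay":0,"az":-0.158,"claw":-1}]'
python3 - <<'E'
from h import *
print(st()); c=snap('wrist','w2.png')
print(go(0.68,-0.005,0.27,-6.5))
E
```

```text
time: 0.77
ee_pos: [0.3447, 0.4592, 0.2533]
eef_rot: [0.81, 0.586, 0.0, 0.0]
ft_force: [0.8, 0.6, 0.2]
width: 0.0874
time: 1.18
ee_pos: [0.492, 0.327, 0.2528]
eef_rot: [0.707, 0.707, 0.0, 0.0]
ft_force: [1.0, -0.4, 0.0]
width: 0.0872
t 1.18 pos [0.492  0.327  0.2528] yaw 0.02 tilt [0.0005 0.0003] w 0.0872 F [ 1.  -0.4  0. ]
shift [-0.3226  0.1851 -0.0156] turn [0.0018 0.0016 0.0518]
```

View pics/w2.png

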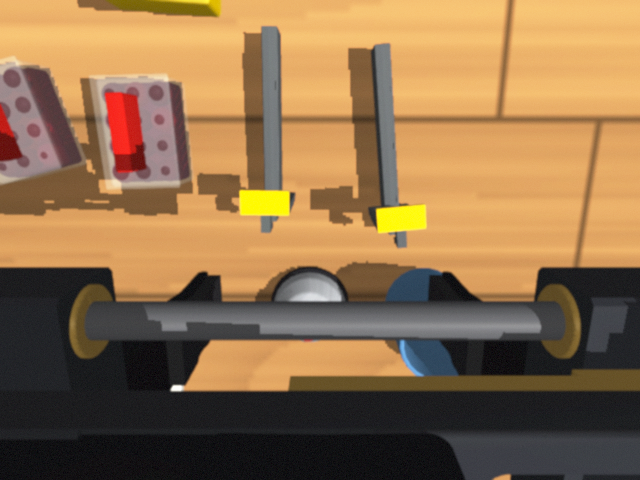

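View pics/stand_top.png

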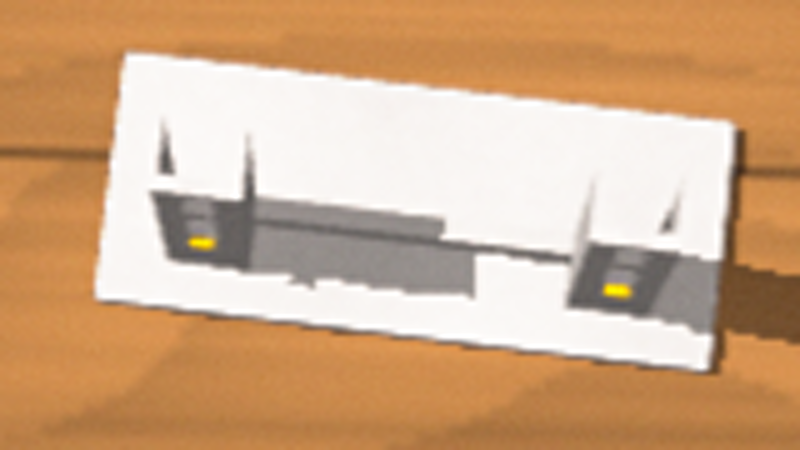

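```bash

python3 -m crank '[{"x":-0.16,"y":0.092,"z":-0.016,"ax":0,"ay":0,"az":0,"claw":-1},{"x":-0.16,"y":0.092,"z":-0.016,"ax":0,"ay":0,"az":0,"claw":-1},{"x":-0.16,"y":0.092,"z":-0.016,"ax":0,"ay":0,"az":0,"claw":-1},{"x":-0.16,"y":0.092,"z":-0.016,"ax":0,"ay":0,"az":0,"claw":-1},{"x":-0.16,"y":0.092,"z":-0.016,"ax":0,"ay":0,"az":0,"claw":-1}]'
python3 -m crank '[{"x":-0.16,"y":0.092,"z":0,"ax":0.002,"ay":0.0016,"az":0.052,"claw":-1},{"x":-0.16,"y":0.092,"z":0,"ax":0.002,"ay":0.0016,"az":0.052,"claw":-1},{"x":-0.16,"y":0.092,"z":0,"ax":0.002,"ay":0.0016,"az":0.052,"claw":-1},{"x":-0.16,"y":0.092,"z":0,"ax":0.002,"ay":0.0016,"az":0.052,"claw":-1},{"x":-0.16,"y":0.092,"z":0,"ax":0.002,"ay":0.0016,"az":0.052,"claw":-1}]'
python3 - <<'E'
from h import *
print(st()); c=snap('wrist','w3.png')
t=snap('top')
for u,v in((300.4,158.4),(383.4,168.2)): print(onz(t,u,v,.0825))
for P in ((279,170),(403,184),(286,121),(407,134)): print('base',onz(t,*P,0.0))
print('wrist',c['eye'].tolist(),c['orientation'].tolist())
E
```

```text
time: 1.65
ee_pos: [0.5848, 0.1628, 0.2693]
eef_rot: [0.709, 0.705, -0.0, 0.001]
ft_force: [-0.4, -0.7, 0.1]
width: 0.087
time: 2.07
ee_pos: [0.6757, 0.0026, 0.2682]
eef_rot: [0.745, 0.667, -0.001, -0.001]
ft_force: [-0.7, -0.7, -0.2]
width: 0.0871
t 2.07 pos [0.6757 0.0026 0.2682] yaw -6.27 tilt [-0.0037  0.0004] w 0.0871 F [-0.7 -0.7 -0.2]
[0.71319825 0.10346514 0.0825    ]
[ 0.69288526 -0.1156478   0.0825    ]
base [0.6972156  0.16561081 0.        ]
base [ 0.66720013 -0.17816934  0.        ]
base [0.83618968 0.15072051 0.        ]
base [ 0.80834846 -0.18716473  0.        ]
wrist [0.6085762620210532, 0.009238165104061, 0.4307966523851492] [0.7391835987726393, 0.6625062033802257, 0.08109429482368766, 0.09009357987835546]
```

View pics/w3.png

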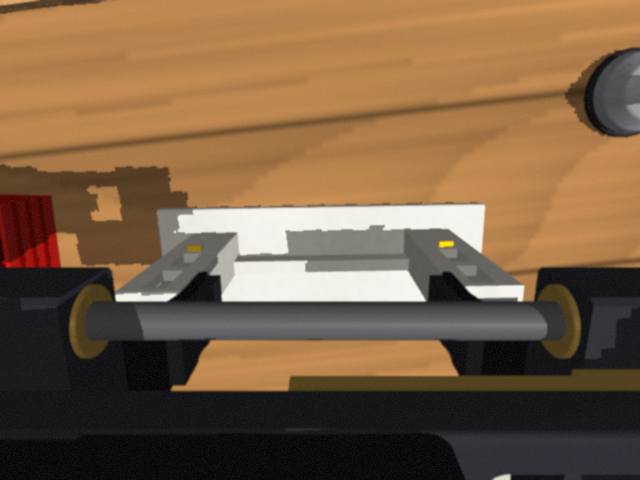

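```bash
cat >> h.py <<'E'
def bl(img,lo,hi,mn=5):
    n,l,s,c=cv2.connectedComponentsWithStats(cv2.inRange(cv2.cvtColor(img,cv2.COLOR_BGR2HSV),lo,hi))
    return [(s[i].tolist(),c[i].round(2),cv2.minAreaRect(np.argwhere(l==i)[:,::-1].astype(np.float32))) for i in range(1,n) if s[i,4]>=mn]
Y=((22,150,110),(35,255,255))
E
python3 - <<'E'
from h import *
t=snap('top'); im=cv2.imread('pics/w3.png')
w=snap('wrist')
for s,c,_ in bl(w['color'],*Y): print('w',s,c,onz(w,*c,.0845))
tt=[(300.4,158.4),(383.4,168.2)]; 
for s,c,_ in bl(t['color'],*Y,mn=3): print('t',s,c,onz(t,*c,.0845))
ws=[c for s,c,_ in bl(w['color'],*Y)]
ws.sort(key=lambda c:-c[0])
for a,b in zip(tt,ws[:2]): print('tri',tri(t,a,w,b))
# brackets from w2
T=R.from_matrix([[0,1,0],[1,0,0],[0,0,-1]])
c2=dict(w); c2['eye']=np.array([.492,.327,.2528])+T.apply([-0.0011,-.0678,-.1623]); c2['orientation']=(T*R.from_rotvec([-.2467,0,0])).as_quat()
im=cv2.imread('pics/w2.png')
for s,c,q in bl(im,*Y,mn=50):
    print('tab',s,c,onz(c2,*c,.08),[onz(c2,*p,.08)[:2].round(4) for p in cv2.boxPoints(q)])
# arm: darker steel top face z=.03
h=cv2.cvtColor(im,cv2.COLOR_BGR2HSV)
for v in (40,60,80,100,120,140,160,180):
    m=np.where((h[v,:,1]<70)&(h[v,:,2]<150)&(h[v,:,2]>60))[0]; m=m[(m>230)&(m<420)]
    print(v,[ (g[0],g[-1],onz(c2,(g[0]+g[-1])/2,v,.03)[:2].round(4)) for g in np.split(m,np.where(np.diff(m)>3)[0]+1) if len(g)>3])
print(h[100,262:290].tolist())
E
```

```text
w [433, 243, 15, 7, 93] [439.77 245.62] [0.71096572 0.104281   0.0845    ]
w [182, 247, 14, 6, 80] [188.65 249.5 ] [ 0.69091057 -0.11413632  0.0845    ]
t [383, 167, 3, 3, 6] [383.83 167.83] [ 0.69348635 -0.11657666  0.0845    ]
t [180, 234, 17, 9, 137] [188.04 238.12] [0.49453437 0.38892603 0.0845    ]
t [224, 240, 16, 9, 130] [231.41 244.43] [0.48108578 0.27561954 0.0845    ]
t [246, 306, 38, 27, 648] [265.01 319.51] [0.29004309 0.18156278 0.0845    ]
tri (array([0.71148697, 0.10361689, 0.08597037]), np.float64(0.0019583467692301485))
tri (array([ 0.69284785, -0.11600387,  0.07934184]), np.float64(0.0013671696110051426))
tab [106, 0, 115, 16, 1372] [171.99   5.99] [0.33280272 0.21351401 0.08      ] [array([0.3288, 0.1654]), array([0.3288, 0.2491]), array([0.3388, 0.2485]), array([0.3388, 0.1641])]
tab [239, 189, 51, 27, 1290] [264.1  202.38] [0.47887542 0.2761269  0.08      ] [array([0.4678, 0.256 ]), array([0.4678, 0.2969]), array([0.4894, 0.2964]), array([0.4894, 0.2549])]
tab [376, 204, 51, 29, 1268] [400.91 218.05] [0.49202809 0.38939798 0.08      ] [array([0.4829, 0.3672]), ar
[... 700 characters left out ...]
 array([0.4296, 0.3829]))]
160 [(np.int64(264), np.int64(280), array([0.4475, 0.2774])), (np.int64(381), np.int64(395), array([0.4475, 0.3845]))]
180 [(np.int64(264), np.int64(281), array([0.4659, 0.2773])), (np.int64(382), np.int64(396), array([0.4659, 0.3861]))]
[[15, 84, 115], [11, 18, 112], [98, 9, 120], [81, 14, 124], [95, 13, 122], [100, 12, 124], [100, 12, 124], [100, 12, 126], [96, 10, 127], [100, 12, 126], [103, 14, 129], [103, 14, 128], [107, 14, 128], [99, 14, 128], [94, 14, 127], [98, 17, 118], [110, 15, 104], [105, 6, 88], [14, 59, 117], [14, 115, 182], [15, 137, 227], [17, 138, 236], [17, 140, 236], [17, 139, 236], [17, 139, 237], [17, 142, 236], [17, 142, 236], [17, 141, 237]]
```

```bash
python3 - <<'E'
from h import *
print(st()); print(go(.42,.2775,.13,-0.5))
E
```

```text
t 2.27 pos [0.6744 0.0093 0.2681] yaw -5.98 tilt [-0.0045  0.0038] w 0.0865 F [-0.4  1.3  0.7]
shift [ 0.2398 -0.2803  0.1403] turn [-0.0024 -0.0018 -0.0478]
```

```bash

python3 -m crank '[{"x":0.12,"y":-0.14,"z":0.03,"ax":0,"ay":0,"az":0,"claw":-1},{"x":0.12,"y":-0.14,"z":0.03,"ax":0,"ay":0,"az":0,"claw":-1},{"x":0.12,"y":-0.14,"z":0.03,"ax":0,"ay":0,"az":0,"claw":-1},{"x":0.12,"y":-0.14,"z":0.03,"ax":0,"ay":0,"az":0,"claw":-1},{"x":0.12,"y":-0.14,"z":0.03,"ax":0,"ay":0,"az":0,"claw":-1}]' 60
python3 -m crank '[{"x":0.12,"y":-0.14,"z":0.09,"ax":-0.0024,"ay":-0.0018,"az":-0.048,"claw":-1},{"x":0.12,"y":-0.14,"z":0.09,"ax":-0.0024,"ay":-0.0018,"az":-0.048,"claw":-1},{"x":0.12,"y":-0.14,"z":0.09,"ax":-0.0024,"ay":-0.0018,"az":-0.048,"claw":-1},{"x":0.12,"y":-0.14,"z":0.09,"ax":-0.0024,"ay":-0.0018,"az":-0.048,"claw":-1},{"x":0.12,"y":-0.14,"z":0.09,"ax":-0.0024,"ay":-0.0018,"az":-0.048,"claw":-1}]'
python3 -m crank '[{"x":0,"y":0,"z":0,"ax":0,"ay":0,"az":0,"claw":-1},{"x":0,"y":0,"z":0,"ax":0,"ay":0,"az":0,"claw":-1},{"x":0,"y":0,"z":0,"ax":0,"ay":0,"az":0,"claw":-1},{"x":0,"y":0,"z":0,"ax":0,"ay":0,"az":0,"claw":-1},{"x":0,"y":0,"z":0,"ax":0,"ay":0,"az":0,"claw":-1}]'
python3 -c "
from h import *
print(st()); print(go(.42,.2775,.005,-0.5))"
```

```text
time: 2.68
ee_pos: [0.5431, 0.1495, 0.2391]
eef_rot: [0.74, 0.672, -0.0, -0.004]
ft_force: [1.2, 0.9, 0.9]
width: 0.0872
time: 3.1
ee_pos: [0.4171, 0.28, 0.15]
eef_rot: [0.709, 0.706, 0.001, 0.0]
ft_force: [0.3, 0.5, 0.1]
width: 0.0867
time: 3.52
ee_pos: [0.4212, 0.2767, 0.1511]
eef_rot: [0.71, 0.704, 0.001, 0.001]
ft_force: [-0.7, -0.3, 0.3]
width: 0.087
t 3.52 pos [0.4212 0.2767 0.1511] yaw -0.52 tilt [0.0018 0.0002] w 0.0870 F [-0.7 -0.3  0.3]
shift [ 0.0007 -0.0015  0.1461] turn [ 0.0009 -0.0001 -0.0002]
```

```bash

python3 -m crank '[{"x":0.001,"y":-0.0015,"z":0.04,"ax":0.001,"ay":0,"az":0,"claw":-1},{"x":0.001,"y":-0.0015,"z":0.08,"ax":0.001,"ay":0,"az":0,"claw":-1},{"x":0.001,"y":-0.0015,"z":0.12,"ax":0.001,"ay":0,"az":0,"claw":-1},{"x":0.001,"y":-0.0015,"z":0.14,"ax":0.001,"ay":0,"az":0,"claw":-1},{"x":0.001,"y":-0.0015,"z":0.146,"ax":0.001,"ay":0,"az":0,"claw":-1}]'
python3 -m crank '[{"x":0,"y":0,"z":0,"ax":0,"ay":0,"az":0,"claw":1},{"x":0,"y":0,"z":0,"ax":0,"ay":0,"az":0,"claw":1},{"x":0,"y":0,"z":0,"ax":0,"ay":0,"az":0,"claw":1},{"x":0,"y":0,"z":0,"ax":0,"ay":0,"az":0,"claw":1},{"x":0,"y":0,"z":0,"ax":0,"ay":0,"az":0,"claw":1}]' 60
python3 -m crank '[{"x":0,"y":0,"z":0,"ax":0,"ay":0,"az":0,"claw":1},{"x":0,"y":0,"z":0,"ax":0,"ay":0,"az":0,"claw":1},{"x":0,"y":0,"z":0,"ax":0,"ay":0,"az":0,"claw":1},{"x":0,"y":0,"z":0,"ax":0,"ay":0,"az":0,"claw":1},{"x":0,"y":0,"z":0,"ax":0,"ay":0,"az":0,"claw":1}]'
python3 -c "
from h import *
print(st()); print(go(.64,.110,.11,-5.1))"
```

```text
time: 3.93
ee_pos: [0.4176, 0.276, 0.0011]
eef_rot: [0.71, 0.704, -0.003, -0.0]
ft_force: [-0.1, 0.0, 0.4]
width: 0.0868
time: 4.35
ee_pos: [0.4198, 0.2787, 0.0058]
eef_rot: [0.71, 0.704, 0.001, -0.0]
ft_force: [-0.4, -0.6, 0.3]
width: 0.0616
time: 4.77
ee_pos: [0.419, 0.2781, 0.0044]
eef_rot: [0.71, 0.704, -0.001, -0.0]
ft_force: [-0.8, -0.6, -0.2]
width: 0.0282
t 4.77 pos [0.419  0.2781 0.0044] yaw -0.44 tilt [-0.0013 -0.0004] w 0.0282 F [-0.8 -0.6 -0.2]
shift [-0.1664  0.2222 -0.1058] turn [-0.0006  0.0002  0.0406]
```

```bash

python3 -m crank '[{"x":0,"y":0,"z":0,"ax":0,"ay":0,"az":0,"claw":1},{"x":0,"y":0,"z":0,"ax":0,"ay":0,"az":0,"claw":1},{"x":0,"y":0,"z":0,"ax":0,"ay":0,"az":0,"claw":1},{"x":0,"y":0,"z":0,"ax":0,"ay":0,"az":0,"claw":1},{"x":0,"y":0,"z":0,"ax":0,"ay":0,"az":0,"claw":1}]'
python3 -m crank '[{"x":0,"y":0,"z":-0.02,"ax":0,"ay":0,"az":0,"claw":1},{"x":0,"y":0,"z":-0.05,"ax":0,"ay":0,"az":0,"claw":1},{"x":0,"y":0,"z":-0.08,"ax":0,"ay":0,"az":0,"claw":1},{"x":0,"y":0,"z":-0.1,"ax":0,"ay":0,"az":0,"claw":1},{"x":0,"y":0,"z":-0.106,"ax":0,"ay":0,"az":0,"claw":1}]'
python3 -m crank '[{"x":-0.03,"y":0.04,"z":0,"ax":0,"ay":0,"az":0,"claw":1},{"x":-0.06,"y":0.07,"z":0,"ax":0,"ay":0,"az":0.0,"claw":1},{"x":-0.09,"y":0.1,"z":0,"ax":0,"ay":0,"az":0.01,"claw":1},{"x":-0.12,"y":0.12,"z":0,"ax":0,"ay":0,"az":0.03,"claw":1},{"x":-0.14,"y":0.13,"z":0,"ax":0,"ay":0,"az":0.04,"claw":1}]'
python3 -m crank '[{"x":0,"y":0,"z":0,"ax":0,"ay":0,"az":0,"claw":1},{"x":0,"y":0,"z":0,"ax":0,"ay":0,"az":0,"claw":1},{"x":0,"y":0,"z":0,"ax":0,"ay":0,"az":0,"claw":1},{"x":0,"y":0,"z":0,"ax":0,"ay":0,"az":0,"claw":1},{"x":0,"y":0,"z":0,"ax":0,"ay":0,"az":0,"claw":1}]'
python3 - <<'E'
from h import *
print(st()); t=snap('top','t4.png');s=snap('scene','s4.png'); w=snap('wrist')
for n,c in(('t',t),('s',s),('w',w)):
    for b in bl(c['color'],*Y,mn=12): print(n,b[0],b[1],b[2][2])
o=np.vstack([cv2.resize(s['color'][230:430,150:450],(800,533))]);cv2.imwrite('pics/s4c.png',o)
E
```

```text
time: 5.18
ee_pos: [0.419, 0.2781, 0.0044]
eef_rot: [0.71, 0.704, -0.001, -0.0]
ft_force: [-0.1, -0.6, -0.2]
width: 0.0133
time: 5.6
ee_pos: [0.4203, 0.279, 0.1134]
eef_rot: [0.71, 0.704, 0.002, -0.0]
ft_force: [1.0, -0.4, -3.6]
width: 0.0133
time: 6.02
ee_pos: [0.5498, 0.1327, 0.1088]
eef_rot: [0.739, 0.673, -0.002, 0.0]
ft_force: [0.2, -0.8, -3.5]
width: 0.0136
time: 6.43
ee_pos: [0.5473, 0.1384, 0.1098]
eef_rot: [0.737, 0.676, -0.001, -0.001]
ft_force: [-0.1, -0.0, -4.0]
width: 0.0132
t 6.43 pos [0.5473 0.1384 0.1098] yaw -4.90 tilt [-0.002  -0.0002] w 0.0132 F [-0.1 -0.  -4. ]
t [381, 167, 5, 3, 12] [383.25 167.75] 90.0
t [180, 234, 17, 9, 137] [188.04 238.12] 90.0
t [246, 306, 26, 26, 388] [257.11 319.68] 90.0
s [395, 216, 44, 39, 667] [415.71 235.93] 40.10091018676758
s [299, 253, 19, 18, 188] [307.77 261.36] 45.0
s [422, 322, 20, 17, 184] [431.88 329.83] 35.53767776489258
w [266, 295, 6, 27, 70] [268.66 304.81] 5.440331935882568
```

View pics/s4c.png

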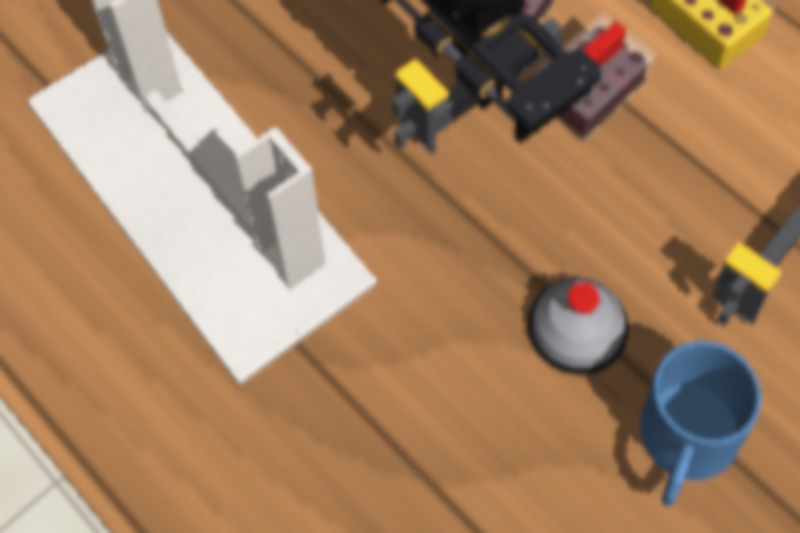

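```bash
python3 - <<'E'
from h import *
s=snap('scene'); 
print('tab held',onz(s,307.77,261.36,.1845)); print('A tab',onz(s,431.88,329.83,.079))
# upright tops z=.18(and .25?) corners check
for p in ((238.5,280),(266,291)):
    pass
c,sn=np.cos(np.radians(-5.1)),np.sin(np.radians(-5.1))
for nm,f in (('L',(.7145,.1037)),('R',(.6945,-.1157))):
    for z in (.07,.18,.25):
        for dy in (-.023,.023): print(nm,z,dy,proj(s,(f[0]-sn*dy,f[1]+c*dy,z)).round(1))
E
```

```text
tab held [0.61142971 0.13477087 0.1845    ]
A tab [0.49613792 0.39172644 0.079     ]
L 0.07 -0.023 [258.1 301.2]
L 0.07 0.023 [270.5 315.9]
L 0.18 -0.023 [253.3 275.7]
L 0.18 0.023 [266.7 291.3]
L 0.25 -0.023 [249.8 257.2]
L 0.25 0.023 [264.  273.2]
R 0.07 -0.023 [204.3 237. ]
R 0.07 0.023 [214.9 249.6]
R 0.18 -0.023 [195.7 208.7]
R 0.18 0.023 [207.  221.7]
R 0.25 -0.023 [189.5 188.2]
R 0.25 0.023 [201.3 201.6]
```

```bash
python3 -c "
from h import *
print(st()); print(go(.6189,.1122,.0945,-5.1))"
```

```text
t 6.63 pos [0.5478 0.1377 0.1103] yaw -4.97 tilt [-0.0013 -0.0003] w 0.0136 F [ 0.3 -0.5 -3.2]
shift [-0.0192  0.0731  0.0157] turn [-0.0006  0.0002  0.0011]
```

```bash

python3 -m crank '[{"x":-0.01,"y":0.025,"z":0.016,"ax":0,"ay":0,"az":0.001,"claw":1},{"x":-0.019,"y":0.045,"z":0.016,"ax":0,"ay":0,"az":0.001,"claw":1},{"x":-0.019,"y":0.06,"z":0.016,"ax":0,"ay":0,"az":0.001,"claw":1},{"x":-0.019,"y":0.07,"z":0.016,"ax":0,"ay":0,"az":0.001,"claw":1},{"x":-0.019,"y":0.073,"z":0.016,"ax":0,"ay":0,"az":0.001,"claw":1}]'
python3 -m crank '[{"x":0,"y":0,"z":0,"ax":0,"ay":0,"az":0,"claw":1},{"x":0,"y":0,"z":0,"ax":0,"ay":0,"az":0,"claw":1},{"x":0,"y":0,"z":0,"ax":0,"ay":0,"az":0,"claw":1},{"x":0,"y":0,"z":0,"ax":0,"ay":0,"az":0,"claw":1},{"x":0,"y":0,"z":0,"ax":0,"ay":0,"az":0,"claw":1}]'
python3 - <<'E'
from h import *
print(st()); print(go(.6189,.1122,.0945,-5.1)); print(go(.6438,.110,.0945,-5.1))
s=snap('scene'); w=snap('wrist'); t=snap('top')
for b in bl(s['color'],*Y,mn=12): print(b[0],b[1],onz(s,*b[1],.169))
o=np.hstack([cv2.resize(s['color'][210:330,220:340],(400,400)),cv2.resize(t['color'][90:210,250:370],(400,400))]);cv2.imwrite('pics/s5c.png',o)
E
```

```text
time: 7.05
ee_pos: [0.6203, 0.1114, 0.094]
eef_rot: [0.738, 0.674, -0.0, 0.0]
ft_force: [-0.4, -1.1, -3.6]
width: 0.0139
time: 7.47
ee_pos: [0.6187, 0.1121, 0.0944]
eef_rot: [0.738, 0.675, -0.0, -0.0]
ft_force: [0.1, 0.3, -4.0]
width: 0.0137
t 7.47 pos [0.6187 0.1121 0.0944] yaw -5.12 tilt [-0.0012 -0.0001] w 0.0137 F [ 0.1  0.3 -4. ]
shift [ 0.0001  0.0002 -0.0001] turn [-0.0006  0.0001 -0.0002]
shift [ 0.0001  0.0252 -0.0001] turn [-0.0006  0.0001 -0.0002]
[395, 216, 44, 39, 650] [415.99 235.77] [0.39188575 0.2432408  0.169     ]
[265, 269, 19, 19, 198] [273.75 277.91] [0.68237034 0.10808702 0.169     ]
[423, 322, 19, 17, 183] [431.89 329.87] [0.540679   0.40615094 0.169     ]
```

View pics/s5c.png

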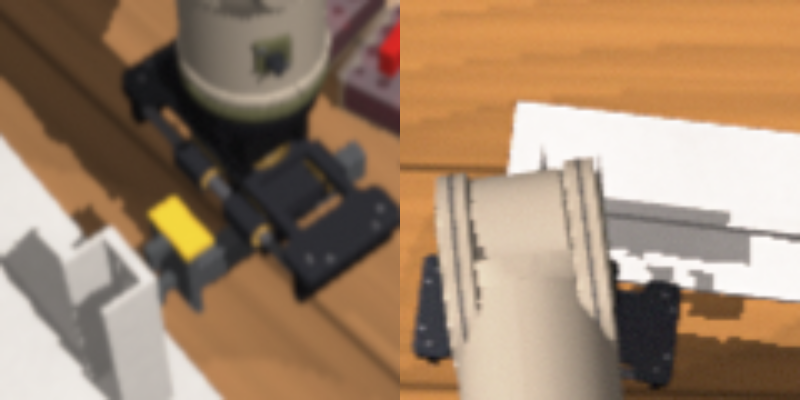

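```bash

python3 -m crank '[{"x":0,"y":0.006,"z":0,"ax":0,"ay":0,"az":0,"claw":1},{"x":0,"y":0.01,"z":0,"ax":0,"ay":0,"az":0,"claw":1},{"x":0,"y":0.014,"z":0,"ax":0,"ay":0,"az":0,"claw":1},{"x":0,"y":0.018,"z":0,"ax":0,"ay":0,"az":0,"claw":1},{"x":0,"y":0.02,"z":0,"ax":0,"ay":0,"az":0,"claw":1}]'
python3 -m crank '[{"x":0,"y":0.001,"z":0,"ax":0,"ay":0,"az":0,"claw":1},{"x":0,"y":0.002,"z":0,"ax":0,"ay":0,"az":0,"claw":1},{"x":0,"y":0.003,"z":0,"ax":0,"ay":0,"az":0,"claw":1},{"x":0,"y":0.004,"z":0,"ax":0,"ay":0,"az":0,"claw":1},{"x":0,"y":0.005,"z":0,"ax":0,"ay":0,"az":0,"claw":1}]'
python3 -c "
from h import *
print(st()); print(go(.6438,.110,.0945,-5.1))"
```

```text
time: 8.03
ee_pos: [0.6397, 0.1098, 0.0941]
eef_rot: [0.738, 0.675, -0.001, -0.0]
ft_force: [-0.6, 0.4, -3.2]
width: 0.0135
time: 8.45
ee_pos: [0.644, 0.1096, 0.0942]
eef_rot: [0.738, 0.675, -0.001, -0.0]
ft_force: [0.0, -0.3, -3.3]
width: 0.0137
t 8.45 pos [0.644  0.1096 0.0942] yaw -5.14 tilt [-0.0013 -0.0003] w 0.0137 F [ 0.  -0.3 -3.3]
shift [ 0.0004 -0.0002 -0.0003] turn [-0.0006  0.0002 -0.0004]
```

```bash

python3 -m crank '[{"x":0,"y":0.001,"z":0,"ax":0,"ay":0,"az":0,"claw":1},{"x":0,"y":0.002,"z":0,"ax":0,"ay":0,"az":0,"claw":1},{"x":0,"y":0.003,"z":0,"ax":0,"ay":0,"az":0,"claw":1},{"x":0,"y":0.004,"z":0,"ax":0,"ay":0,"az":0,"claw":1},{"x":0,"y":0.004,"z":0,"ax":0,"ay":0,"az":0,"claw":1}]'
python3 -c "
from h import *
print(st())"
```

```text
time: 8.87
ee_pos: [0.6442, 0.1098, 0.093]
eef_rot: [0.738, 0.675, -0.004, -0.003]
ft_force: [-17.7, 0.1, 1.9]
width: 0.0131
t 8.87 pos [0.6442 0.1098 0.093 ] yaw -5.10 tilt [-0.0098 -0.0003] w 0.0131 F [-17.7   0.1   1.9]
```

```bash

python3 -m crank '[{"x":0,"y":-0.003,"z":0,"ax":0,"ay":0,"az":0,"claw":1},{"x":0,"y":-0.003,"z":0.002,"ax":0,"ay":0,"az":0,"claw":1},{"x":0,"y":-0.003,"z":0.004,"ax":0,"ay":0,"az":0,"claw":1},{"x":0,"y":-0.003,"z":0.006,"ax":0,"ay":0,"az":0,"claw":1},{"x":0,"y":-0.003,"z":0.008,"ax":0,"ay":0,"az":0,"claw":1}]'
python3 -m crank '[{"x":0,"y":0,"z":0.001,"ax":0,"ay":0,"az":0,"claw":1},{"x":0,"y":0,"z":0.002,"ax":0,"ay":0,"az":0,"claw":1},{"x":0,"y":0,"z":0.003,"ax":0,"ay":0,"az":0,"claw":1},{"x":0,"y":0,"z":0.004,"ax":0,"ay":0,"az":0,"claw":1},{"x":0,"y":0,"z":0.005,"ax":0,"ay":0,"az":0,"claw":1}]'
python3 -m crank '[{"x":0,"y":0,"z":0.001,"ax":0,"ay":0,"az":0,"claw":1},{"x":0,"y":0,"z":0.002,"ax":0,"ay":0,"az":0,"claw":1},{"x":0,"y":0,"z":0.003,"ax":0,"ay":0,"az":0,"claw":1},{"x":0,"y":0,"z":0.004,"ax":0,"ay":0,"az":0,"claw":1},{"x":0,"y":0,"z":0.004,"ax":0,"ay":0,"az":0,"claw":1}]'
python3 -c "
from h import *
print(st())"
```

```text
time: 9.28
ee_pos: [0.6442, 0.1098, 0.0861]
eef_rot: [0.738, 0.675, -0.001, -0.001]
ft_force: [-7.3, -0.3, 1.5]
width: 0.0138
time: 9.7
ee_pos: [0.6442, 0.1099, 0.0813]
eef_rot: [0.738, 0.675, -0.001, -0.001]
ft_force: [-7.7, -0.3, 1.6]
width: 0.0136
time: 10.12
ee_pos: [0.6441, 0.1097, 0.0766]
eef_rot: [0.738, 0.675, -0.001, -0.001]
ft_force: [-5.7, 0.2, -4.1]
width: 0.0136
t 10.12 pos [0.6441 0.1097 0.0766] yaw -5.12 tilt [-0.0032 -0.0003] w 0.0136 F [-5.7  0.2 -4.1]
```

```bash

python3 -m crank '[{"x":0,"y":0,"z":0.001,"ax":0,"ay":0,"az":0,"claw":1},{"x":0,"y":0,"z":0.002,"ax":0,"ay":0,"az":0,"claw":1},{"x":0,"y":0,"z":0.003,"ax":0,"ay":0,"az":0,"claw":1},{"x":0,"y":0,"z":0.004,"ax":0,"ay":0,"az":0,"claw":1},{"x":0,"y":0,"z":0.005,"ax":0,"ay":0,"az":0,"claw":1}]'
python3 - <<'E'
from h import *
print(st()); w=snap('wrist','w6.png'); s=snap('scene')
for b in bl(s['color'],*Y,mn=12): print(b[0],b[1],onz(s,*b[1],.1495))
E
```

```text
time: 10.53
ee_pos: [0.6444, 0.1098, 0.073]
eef_rot: [0.738, 0.675, -0.001, -0.001]
ft_force: [-11.5, -0.3, 10.1]
width: 0.0137
t 10.53 pos [0.6444 0.1098 0.073 ] yaw -5.13 tilt [-0.0023  0.0002] w 0.0137 F [-11.5  -0.3  10.1]
[396, 216, 43, 39, 625] [416.33 235.6 ] [0.37823462 0.23694459 0.1495    ]
[259, 280, 16, 18, 111] [266.9  288.55] [0.70266372 0.10785001 0.1495    ]
[422, 322, 20, 17, 183] [431.87 329.86] [0.53105222 0.40300051 0.1495    ]
```

```bash

python3 -m crank '[{"x":0,"y":0,"z":0.001,"ax":0,"ay":0,"az":0,"claw":1},{"x":0,"y":0,"z":0.002,"ax":0,"ay":0,"az":0,"claw":1},{"x":0,"y":0,"z":0.003,"ax":0,"ay":0,"az":0,"claw":1},{"x":0,"y":0,"z":0.003,"ax":0,"ay":0,"az":0,"claw":1},{"x":0,"y":0,"z":0.003,"ax":0,"ay":0,"az":0,"claw":1}]'
python3 -m crank '[{"x":0,"y":0,"z":-0.002,"ax":0,"ay":0,"az":0,"claw":1},{"x":0,"y":0,"z":-0.004,"ax":0,"ay":0,"az":0,"claw":1},{"x":0,"y":0,"z":-0.006,"ax":0,"ay":0,"az":0,"claw":1},{"x":0,"y":0,"z":-0.008,"ax":0,"ay":0,"az":0,"claw":1},{"x":0,"y":0,"z":-0.008,"ax":0,"ay":0,"az":0,"claw":1}]'

```

```text
time: 11.05
ee_pos: [0.6447, 0.1098, 0.0719]
eef_rot: [0.738, 0.675, -0.0, -0.001]
ft_force: [-16.5, -0.6, 20.0]
width: 0.0138
time: 11.47
ee_pos: [0.6439, 0.1094, 0.076]
eef_rot: [0.738, 0.675, -0.002, -0.001]
ft_force: [-2.2, 1.4, -13.0]
width: 0.0137
```

```bash

python3 -m crank '[{"x":0,"y":0,"z":0.002,"ax":0,"ay":0,"az":0,"claw":1},{"x":0,"y":0,"z":0.004,"ax":0,"ay":0,"az":0,"claw":1},{"x":0,"y":-0.001,"z":0.006,"ax":0,"ay":0,"az":0,"claw":-0.2},{"x":0,"y":-0.001,"z":0.006,"ax":0,"ay":0,"az":0,"claw":-0.2},{"x":0,"y":-0.001,"z":0.006,"ax":0,"ay":0,"az":0,"claw":-0.2}]'
python3 -m crank '[{"x":0,"y":0,"z":0,"ax":0,"ay":0,"az":0,"claw":-0.2},{"x":0,"y":0,"z":0,"ax":0,"ay":0,"az":0,"claw":-0.2},{"x":0,"y":0,"z":-0.02,"ax":0,"ay":0,"az":0,"claw":-0.2},{"x":0,"y":0,"z":-0.06,"ax":0,"ay":0,"az":0,"claw":-0.2},{"x":0,"y":0,"z":-0.1,"ax":0,"ay":0,"az":0,"claw":-0.2}]'
python3 -m crank '[{"x":0,"y":0.02,"z":-0.03,"ax":0,"ay":0,"az":0,"claw":-0.2},{"x":0,"y":0.04,"z":-0.05,"ax":0,"ay":0,"az":0,"claw":-0.2},{"x":0,"y":0.05,"z":-0.06,"ax":0,"ay":0,"az":0,"claw":0.5},{"x":0,"y":0.05,"z":-0.06,"ax":0,"ay":0,"az":0,"claw":1},{"x":0,"y":0.05,"z":-0.06,"ax":0,"ay":0,"az":0,"claw":1}]'
python3 - <<'E'
from h import *
print(st()); w=snap('wrist','w7.png'); s=snap('scene')
for b in bl(s['color'],*Y,mn=12): print(b[0],b[1],onz(s,*b[1],.1495))
for b in bl(w['color'],*Y,mn=12): print(b[0],b[1],onz(w,*b[1],.1495),b[2])
cv2.imwrite('pics/w7c.png',np.hstack([w['color'][60:300,200:500],s['color'][200:440,170:470]]))
E
```

```text
time: 11.88
ee_pos: [0.6456, 0.1095, 0.0726]
eef_rot: [0.738, 0.675, 0.001, 0.001]
ft_force: [-0.8, 0.6, -0.9]
width: 0.0262
time: 12.3
ee_pos: [0.6433, 0.1093, 0.1715]
eef_rot: [0.738, 0.675, -0.002, -0.001]
ft_force: [0.3, 0.6, 1.1]
width: 0.0511
time: 12.72
ee_pos: [0.6942, 0.1049, 0.231]
eef_rot: [0.738, 0.674, -0.0, -0.0]
ft_force: [-0.0, -0.1, -0.4]
width: 0.0393
t 12.72 pos [0.6942 0.1049 0.231 ] yaw -5.17 tilt [-0.0006 -0.0005] w 0.0393 F [-0.  -0.1 -0.4]
[395, 216, 44, 39, 699] [415.37 236.23] [0.3810674 0.236557  0.1495   ]
[259, 281, 16, 17, 103] [266.79 288.61] [0.70291931 0.10779844 0.1495    ]
[422, 322, 20, 17, 185] [431.86 329.85] [0.53104957 0.40297339 0.1495    ]
[38, 243, 18, 6, 101] [ 46.09 245.5 ] [ 0.67729581 -0.06627559  0.1495    ] ((46.5, 245.5), (17.0, 5.0), 0.0)
[293, 244, 65, 34, 2145] [324.73 260.65] [0.70241922 0.10362812 0.1495    ] ((324.9999694824219, 260.5), (63.99999237060547, 32.99999237060547), -0.0)
[197, 309, 4, 15, 35] [198.83 315.09] [0.73160611 0.01972919 0.1495    ] ((198.5, 316.0), (14.0, 3.0), 90.0)
[196, 332, 7, 18, 67] [199.04 341.55] [0.75015116 0.0167902  0.1495    ] ((198.86415100097656, 340.3670349121094), (17.41054916381836, 4.789802074432373), 81.25383758544922)
```

View pics/w7c.png

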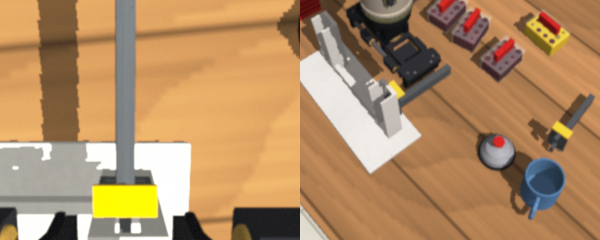

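```bash

python3 -m crank '[{"x":0,"y":0.007,"z":0,"ax":0,"ay":0,"az":0,"claw":1},{"x":0,"y":0.007,"z":0,"ax":0,"ay":0,"az":0,"claw":1},{"x":0,"y":0.007,"z":0.03,"ax":0,"ay":0,"az":0,"claw":1},{"x":0,"y":0.007,"z":0.06,"ax":0,"ay":0,"az":0,"claw":1},{"x":0,"y":0.007,"z":0.076,"ax":0,"ay":0,"az":0,"claw":1}]'
python3 -m crank '[{"x":0,"y":0,"z":0.002,"ax":0,"ay":0,"az":0,"claw":1},{"x":0,"y":0,"z":0.004,"ax":0,"ay":0,"az":0,"claw":1},{"x":0,"y":0,"z":0.006,"ax":0,"ay":0,"az":0,"claw":1},{"x":0,"y":0,"z":0.008,"ax":0,"ay":0,"az":0,"claw":1},{"x":0,"y":0,"z":0.009,"ax":0,"ay":0,"az":0,"claw":1}]'

```

```text
time: 13.23
ee_pos: [0.6993, 0.1044, 0.1512]
eef_rot: [0.738, 0.675, -0.002, -0.001]
ft_force: [-1.1, 0.1, -0.4]
width: 0.0024
time: 13.65
ee_pos: [0.7009, 0.1047, 0.1501]
eef_rot: [0.738, 0.675, 0.0, -0.0]
ft_force: [-15.6, -1.3, 29.9]
width: 0.0005
```

```bash

python3 -m crank '[{"x":0,"y":0,"z":-0.04,"ax":0,"ay":0,"az":0,"claw":1},{"x":0,"y":0,"z":-0.07,"ax":0,"ay":0,"az":0,"claw":0},{"x":0.03,"y":-0.035,"z":-0.08,"ax":0,"ay":0,"az":0,"claw":-1},{"x":0.06,"y":-0.065,"z":-0.08,"ax":0,"ay":0,"az":0,"claw":-1},{"x":0.09,"y":-0.095,"z":-0.08,"ax":0,"ay":0,"az":0,"claw":-1}]'
python3 -m crank '[{"x":0.03,"y":-0.03,"z":0,"ax":0,"ay":0,"az":0,"claw":-1},{"x":0.06,"y":-0.06,"z":0.02,"ax":0,"ay":0,"az":-0.02,"claw":-1},{"x":0.09,"y":-0.095,"z":0.04,"ax":0,"ay":0,"az":-0.04,"claw":-1},{"x":0.12,"y":-0.125,"z":0.05,"ax":0,"ay":0,"az":-0.07,"claw":-1},{"x":0.14,"y":-0.155,"z":0.06,"ax":0,"ay":0,"az":-0.089,"claw":-1}]'
python3 -m crank '[{"x":0.02,"y":-0.04,"z":0.03,"ax":0,"ay":0,"az":0,"claw":-1},{"x":0.024,"y":-0.041,"z":0.03,"ax":0,"ay":0,"az":0,"claw":-1},{"x":0.024,"y":-0.041,"z":0.03,"ax":0,"ay":0,"az":0,"claw":-1},{"x":0.024,"y":-0.041,"z":0.03,"ax":0,"ay":0,"az":0,"claw":-1},{"x":0.024,"y":-0.041,"z":0.03,"ax":0,"ay":0,"az":0,"claw":-1}]'
python3 -c "
from h import *
print(st()); print(go(.434,.3838,.005,5.1))"
```

```text
time: 14.07
ee_pos: [0.6184, 0.1977, 0.2274]
eef_rot: [0.739, 0.674, 0.0, 0.0]
ft_force: [-0.2, 1.2, -0.2]
width: 0.0192
time: 14.48
ee_pos: [0.4839, 0.3445, 0.1689]
eef_rot: [0.674, 0.739, -0.0, -0.0]
ft_force: [-0.2, 0.8, 0.1]
width: 0.0522
time: 14.9
ee_pos: [0.4441, 0.3626, 0.1404]
eef_rot: [0.676, 0.737, 0.0, 0.0]
ft_force: [0.8, -0.6, -0.0]
width: 0.0832
t 14.90 pos [0.4441 0.3626 0.1404] yaw 4.94 tilt [0.0004 0.    ] w 0.0832 F [ 0.8 -0.6 -0. ]
shift [ 0.022  -0.0083  0.1354] turn [ 0.0002 -0.     -0.0014]
```

```bash

python3 -m crank '[{"x":0.022,"y":-0.0083,"z":0.02,"ax":0,"ay":0,"az":-0.0014,"claw":-1},{"x":0.022,"y":-0.0083,"z":0.06,"ax":0,"ay":0,"az":-0.0014,"claw":-1},{"x":0.022,"y":-0.0083,"z":0.1,"ax":0,"ay":0,"az":-0.0014,"claw":-1},{"x":0.022,"y":-0.0083,"z":0.125,"ax":0,"ay":0,"az":-0.0014,"claw":-1},{"x":0.022,"y":-0.0083,"z":0.135,"ax":0,"ay":0,"az":-0.0014,"claw":0}]'
python3 -m crank '[{"x":0,"y":0,"z":0,"ax":0,"ay":0,"az":0,"claw":1},{"x":0,"y":0,"z":0,"ax":0,"ay":0,"az":0,"claw":1},{"x":0,"y":0,"z":0,"ax":0,"ay":0,"az":0,"claw":1},{"x":0,"y":0,"z":0,"ax":0,"ay":0,"az":0,"claw":1},{"x":0,"y":0,"z":0,"ax":0,"ay":0,"az":0,"claw":1}]' 60
python3 -m crank '[{"x":0,"y":0,"z":0,"ax":0,"ay":0,"az":0,"claw":1},{"x":0,"y":0,"z":0,"ax":0,"ay":0,"az":0,"claw":1},{"x":0,"y":0,"z":0,"ax":0,"ay":0,"az":0,"claw":1},{"x":0,"y":0,"z":0,"ax":0,"ay":0,"az":0,"claw":1},{"x":0,"y":0,"z":0,"ax":0,"ay":0,"az":0,"claw":1}]'
python3 -m crank '[{"x":0,"y":0,"z":0,"ax":0,"ay":0,"az":0,"claw":1},{"x":0,"y":0,"z":0,"ax":0,"ay":0,"az":0,"claw":1},{"x":0,"y":0,"z":0,"ax":0,"ay":0,"az":0,"claw":1},{"x":0,"y":0,"z":0,"ax":0,"ay":0,"az":0,"claw":1},{"x":0,"y":0,"z":0,"ax":0,"ay":0,"az":0,"claw":1}]'
python3 -c "
from h import *
print(st());s=snap('scene')
for b in bl(s['color'],*Y,mn=12): print(b[0],b[1],onz(s,*b[1],.079))"
```

```text
time: 15.32
ee_pos: [0.4322, 0.3818, 0.0012]
eef_rot: [0.675, 0.738, -0.003, 0.0]
ft_force: [0.6, 0.1, -0.9]
width: 0.0842
time: 15.73
ee_pos: [0.4328, 0.3851, 0.0061]
eef_rot: [0.674, 0.738, 0.001, -0.0]
ft_force: [-0.3, -0.8, -0.4]
width: 0.0547
time: 16.15
ee_pos: [0.4319, 0.3845, 0.0046]
eef_rot: [0.674, 0.739, -0.001, -0.0]
ft_force: [0.3, -0.2, -0.1]
width: 0.0216
time: 16.57
ee_pos: [0.432, 0.3845, 0.0045]
eef_rot: [0.674, 0.739, -0.001, -0.0]
ft_force: [-0.1, 0.8, -0.3]
width: 0.0136
t 16.57 pos [0.432  0.3845 0.0045] yaw 5.21 tilt [-0.0013 -0.0004] w 0.0136 F [-0.1  0.8 -0.3]
[395, 216, 44, 39, 693] [415.43 236.29] [0.33511854 0.21316418 0.079     ]
[260, 281, 15, 17, 107] [267.13 288.9 ] [0.68077641 0.07571044 0.079     ]
[422, 321, 21, 18, 197] [431.96 329.62] [0.49563835 0.39154115 0.079     ]
```

```bash

python3 -m crank '[{"x":0,"y":0,"z":-0.03,"ax":0,"ay":0,"az":0,"claw":1},{"x":0,"y":0,"z":-0.06,"ax":0,"ay":0,"az":0,"claw":1},{"x":0,"y":0,"z":-0.09,"ax":0,"ay":0,"az":0,"claw":1},{"x":-0.01,"y":0,"z":-0.12,"ax":0,"ay":0,"az":0,"claw":1},{"x":-0.03,"y":0,"z":-0.13,"ax":0,"ay":0,"az":0,"claw":1}]'
python3 -m crank '[{"x":-0.03,"y":0,"z":0,"ax":0,"ay":0,"az":0,"claw":1},{"x":-0.07,"y":-0.005,"z":0,"ax":0,"ay":0,"az":0,"claw":1},{"x":-0.11,"y":-0.01,"z":0,"ax":0,"ay":0,"az":0,"claw":1},{"x":-0.15,"y":-0.012,"z":0,"ax":0,"ay":0,"az":0,"claw":1},{"x":-0.19,"y":-0.015,"z":0,"ax":0,"ay":0,"az":0,"claw":1}]'
python3 -m crank '[{"x":-0.04,"y":0,"z":0,"ax":0,"ay":0,"az":0.02,"claw":1},{"x":-0.08,"y":-0.005,"z":0,"ax":0,"ay":0,"az":0.04,"claw":1},{"x":-0.12,"y":-0.01,"z":0,"ax":0,"ay":0,"az":0.06,"claw":1},{"x":-0.16,"y":-0.012,"z":0,"ax":0,"ay":0,"az":0.08,"claw":1},{"x":-0.19,"y":-0.015,"z":0,"ax":0,"ay":0,"az":0.09,"claw":1}]'
python3 -c "
from h import *
print(st()); print(go(.5984,-.1071,.0945,-5.1))"
```

```text
time: 17.03
ee_pos: [0.4352, 0.3577, 0.1387]
eef_rot: [0.673, 0.74, 0.002, -0.001]
ft_force: [0.1, 1.1, -2.3]
width: 0.0136
time: 17.45
ee_pos: [0.4365, 0.1621, 0.1342]
eef_rot: [0.674, 0.739, -0.001, -0.001]
ft_force: [1.3, 0.2, -4.1]
width: 0.0134
time: 17.87
ee_pos: [0.4387, -0.0299, 0.1345]
eef_rot: [0.739, 0.673, -0.001, -0.0]
ft_force: [0.7, -0.6, -3.0]
width: 0.0137
t 17.87 pos [ 0.4387 -0.0299  0.1345] yaw -5.35 tilt [-0.0014 -0.0005] w 0.0137 F [ 0.7 -0.6 -3. ]
shift [-0.062   0.1663  0.0398] turn [-0.0007  0.0003 -0.0022]
```

```bash

python3 -m crank '[{"x":-0.03,"y":0.02,"z":0.01,"ax":0,"ay":0,"az":-0.002,"claw":1},{"x":-0.05,"y":0.055,"z":0.02,"ax":0,"ay":0,"az":-0.002,"claw":1},{"x":-0.062,"y":0.09,"z":0.03,"ax":0,"ay":0,"az":-0.002,"claw":1},{"x":-0.062,"y":0.125,"z":0.04,"ax":0,"ay":0,"az":-0.002,"claw":1},{"x":-0.062,"y":0.15,"z":0.04,"ax":0,"ay":0,"az":-0.002,"claw":1}]'
python3 -m crank '[{"x":0,"y":0.01,"z":0,"ax":0,"ay":0,"az":0,"claw":1},{"x":0,"y":0.015,"z":0,"ax":0,"ay":0,"az":0,"claw":1},{"x":0,"y":0.015,"z":0,"ax":0,"ay":0,"az":0,"claw":1},{"x":0,"y":0.015,"z":0,"ax":0,"ay":0,"az":0,"claw":1},{"x":0,"y":0.015,"z":0,"ax":0,"ay":0,"az":0,"claw":1}]'
python3 - <<'E'
from h import *
print(st()); print(go(.5984,-.1071,.0945,-5.1))
s=snap('scene')
for b in bl(s['color'],*Y,mn=12): print(b[0],b[1],onz(s,*b[1],.169))
E
```

```text
time: 18.28
ee_pos: [0.5842, -0.1025, 0.0918]
eef_rot: [0.737, 0.676, -0.002, -0.001]
ft_force: [-0.3, -0.2, -3.3]
width: 0.0136
time: 18.7
ee_pos: [0.5973, -0.1028, 0.0946]
eef_rot: [0.737, 0.676, -0.001, -0.001]
ft_force: [0.0, -0.1, -3.4]
width: 0.0139
t 18.70 pos [ 0.5973 -0.1028  0.0946] yaw -4.89 tilt [-0.0017  0.0001] w 0.0139 F [ 0.  -0.1 -3.4]
shift [-0.0042  0.0014  0.0001] turn [-0.0009  0.      0.0019]
[208, 205, 18, 16, 159] [216.58 212.59] [ 0.66214966 -0.10585843  0.169     ]
[395, 216, 44, 39, 683] [415.54 236.18] [0.39341971 0.24325662 0.169     ]
[260, 281, 15, 17, 106] [267.07 288.87] [0.70901662 0.11781447 0.169     ]
```

```bash

python3 -m crank '[{"x":-0.0042,"y":0.001,"z":0,"ax":0,"ay":0,"az":0.002,"claw":1},{"x":-0.0042,"y":0.001,"z":0,"ax":0,"ay":0,"az":0.002,"claw":1},{"x":-0.0042,"y":0.001,"z":0,"ax":0,"ay":0,"az":0.002,"claw":1},{"x":-0.0042,"y":0.001,"z":0,"ax":0,"ay":0,"az":0.002,"claw":1},{"x":-0.0042,"y":0.001,"z":0,"ax":0,"ay":0,"az":0.002,"claw":1}]'
python3 -m crank '[{"x":0,"y":0.006,"z":0,"ax":0,"ay":0,"az":0,"claw":1},{"x":0,"y":0.01,"z":0,"ax":0,"ay":0,"az":0,"claw":1},{"x":0,"y":0.014,"z":0,"ax":0,"ay":0,"az":0,"claw":1},{"x":0,"y":0.018,"z":0,"ax":0,"ay":0,"az":0,"claw":1},{"x":0,"y":0.02,"z":0,"ax":0,"ay":0,"az":0,"claw":1}]'
python3 -m crank '[{"x":0,"y":0.001,"z":0,"ax":0,"ay":0,"az":0,"claw":1},{"x":0,"y":0.002,"z":0,"ax":0,"ay":0,"az":0,"claw":1},{"x":0,"y":0.003,"z":0,"ax":0,"ay":0,"az":0,"claw":1},{"x":0,"y":0.004,"z":0,"ax":0,"ay":0,"az":0,"claw":1},{"x":0,"y":0.005,"z":0,"ax":0,"ay":0,"az":0,"claw":1}]'
python3 -c "
from h import *
print(st())"
```

```text
time: 19.17
ee_pos: [0.5989, -0.107, 0.0946]
eef_rot: [0.738, 0.675, -0.0, -0.0]
ft_force: [0.2, 0.2, -3.2]
width: 0.0139
time: 19.58
ee_pos: [0.6196, -0.1089, 0.0944]
eef_rot: [0.738, 0.675, -0.001, -0.0]
ft_force: [-0.2, -0.1, -2.6]
width: 0.0133
time: 20.0
ee_pos: [0.6235, -0.1093, 0.0944]
eef_rot: [0.738, 0.675, -0.001, -0.001]
ft_force: [-4.9, 0.9, -1.1]
width: 0.0136
t 20.00 pos [ 0.6235 -0.1093  0.0944] yaw -5.10 tilt [-0.0022 -0.0001] w 0.0136 F [-4.9  0.9 -1.1]
```

Plate contact at the expected depth (about 71 mm). Pressing down.

```bash

python3 -m crank '[{"x":0,"y":0.0005,"z":0.001,"ax":0,"ay":0,"az":0,"claw":1},{"x":0,"y":0.0005,"z":0.003,"ax":0,"ay":0,"az":0,"claw":1},{"x":0,"y":0.0005,"z":0.005,"ax":0,"ay":0,"az":0,"claw":1},{"x":0,"y":0.0005,"z":0.007,"ax":0,"ay":0,"az":0,"claw":1},{"x":0,"y":0.0005,"z":0.009,"ax":0,"ay":0,"az":0,"claw":1}]'
python3 -m crank '[{"x":0,"y":0,"z":0.001,"ax":0,"ay":0,"az":0,"claw":1},{"x":0,"y":0,"z":0.003,"ax":0,"ay":0,"az":0,"claw":1},{"x":0,"y":0,"z":0.005,"ax":0,"ay":0,"az":0,"claw":1},{"x":0,"y":0,"z":0.007,"ax":0,"ay":0,"az":0,"claw":1},{"x":0,"y":0,"z":0.009,"ax":0,"ay":0,"az":0,"claw":1}]'
python3 -m crank '[{"x":0,"y":0,"z":0.001,"ax":0,"ay":0,"az":0,"claw":1},{"x":0,"y":0,"z":0.002,"ax":0,"ay":0,"az":0,"claw":1},{"x":0,"y":0,"z":0.004,"ax":0,"ay":0,"az":0,"claw":1},{"x":0,"y":0,"z":0.005,"ax":0,"ay":0,"az":0,"claw":1},{"x":0,"y":0,"z":0.006,"ax":0,"ay":0,"az":0,"claw":1}]'
python3 -c "
from h import *
print(st())"
```

```text
time: 20.42
ee_pos: [0.6234, -0.1095, 0.0854]
eef_rot: [0.738, 0.675, -0.001, -0.001]
ft_force: [-6.9, 0.9, 1.8]
width: 0.0133
time: 20.83
ee_pos: [0.6234, -0.1095, 0.0762]
eef_rot: [0.738, 0.675, -0.001, -0.001]
ft_force: [-3.7, 0.8, -2.2]
width: 0.0136
time: 21.25
ee_pos: [0.6239, -0.1094, 0.0722]
eef_rot: [0.738, 0.675, -0.0, -0.001]
ft_force: [-16.3, 2.4, 19.8]
width: 0.0135
t 21.25 pos [ 0.6239 -0.1094  0.0722] yaw -5.11 tilt [-0.0018  0.0007] w 0.0135 F [-16.3   2.4  19.8]
```

```bash

python3 -m crank '[{"x":0,"y":0,"z":-0.002,"ax":0,"ay":0,"az":0,"claw":1},{"x":0,"y":0,"z":-0.004,"ax":0,"ay":0,"az":0,"claw":1},{"x":0,"y":0,"z":-0.006,"ax":0,"ay":0,"az":0,"claw":1},{"x":0,"y":0,"z":-0.008,"ax":0,"ay":0,"az":0,"claw":1},{"x":0,"y":0,"z":-0.008,"ax":0,"ay":0,"az":0,"claw":1}]'
python3 -m crank '[{"x":0,"y":0,"z":0.002,"ax":0,"ay":0,"az":0,"claw":1},{"x":0,"y":0,"z":0.004,"ax":0,"ay":0,"az":0,"claw":1},{"x":0,"y":-0.001,"z":0.006,"ax":0,"ay":0,"az":0,"claw":-0.2},{"x":0,"y":-0.001,"z":0.006,"ax":0,"ay":0,"az":0,"claw":-0.2},{"x":0,"y":-0.001,"z":0.006,"ax":0,"ay":0,"az":0,"claw":-0.2}]'
python3 -m crank '[{"x":0,"y":0,"z":0,"ax":0,"ay":0,"az":0,"claw":-0.2},{"x":0,"y":0,"z":0,"ax":0,"ay":0,"az":0,"claw":-0.2},{"x":0,"y":0,"z":-0.02,"ax":0,"ay":0,"az":0,"claw":-0.2},{"x":0,"y":0,"z":-0.06,"ax":0,"ay":0,"az":0,"claw":-0.2},{"x":0,"y":0,"z":-0.1,"ax":0,"ay":0,"az":0,"claw":-0.2}]'
python3 -m crank '[{"x":0,"y":0.02,"z":-0.03,"ax":0,"ay":0,"az":0,"claw":-0.2},{"x":0,"y":0.04,"z":-0.05,"ax":0,"ay":0,"az":0,"claw":-0.2},{"x":0,"y":0.057,"z":-0.06,"ax":0,"ay":0,"az":0,"claw":1},{"x":0,"y":0.057,"z":-0.06,"ax":0,"ay":0,"az":0,"claw":1},{"x":0,"y":0.057,"z":-0.06,"ax":0,"ay":0,"az":0,"claw":1}]'
python3 -m crank '[{"x":0,"y":0,"z":0,"ax":0,"ay":0,"az":0,"claw":1},{"x":0,"y":0,"z":0,"ax":0,"ay":0,"az":0,"claw":1},{"x":0,"y":0,"z":0.03,"ax":0,"ay":0,"az":0,"claw":1},{"x":0,"y":0,"z":0.06,"ax":0,"ay":0,"az":0,"claw":1},{"x":0,"y":0,"z":0.073,"ax":0,"ay":0,"az":0,"claw":1}]'
python3 -c "
from h import *
print(st())"
```

```text
time: 21.67
ee_pos: [0.6227, -0.1092, 0.0768]
eef_rot: [0.738, 0.675, -0.002, -0.002]
ft_force: [-4.1, -0.8, -17.3]
width: 0.0136
time: 22.08
ee_pos: [0.6253, -0.1095, 0.0742]
eef_rot: [0.738, 0.675, 0.001, 0.001]
ft_force: [0.5, 0.5, -0.9]
width: 0.0259
time: 22.5
ee_pos: [0.6228, -0.1092, 0.173]
eef_rot: [0.738, 0.675, -0.001, -0.001]
ft_force: [1.4, 0.3, 0.0]
width: 0.0508
time: 22.92
ee_pos: [0.681, -0.1145, 0.2326]
eef_rot: [0.738, 0.675, -0.0, 0.0]
ft_force: [0.2, -0.5, -0.1]
width: 0.0392
time: 23.33
ee_pos: [0.678, -0.1137, 0.1553]
eef_rot: [0.738, 0.675, -0.002, -0.002]
ft_force: [-0.5, 0.5, -0.8]
width: 0.0067
t 23.33 pos [ 0.678  -0.1137  0.1553] yaw -5.10 tilt [-0.0061  0.0005] w 0.0067 F [-0.5  0.5 -0.8]
```

```bash

python3 -m crank '[{"x":0,"y":0.001,"z":0.003,"ax":0,"ay":0,"az":0,"claw":1},{"x":0,"y":0.001,"z":0.006,"ax":0,"ay":0,"az":0,"claw":1},{"x":0,"y":0.001,"z":0.009,"ax":0,"ay":0,"az":0,"claw":1},{"x":0,"y":0.001,"z":0.011,"ax":0,"ay":0,"az":0,"claw":1},{"x":0,"y":0.001,"z":0.012,"ax":0,"ay":0,"az":0,"claw":1}]'
python3 -m crank '[{"x":0,"y":0,"z":-0.04,"ax":0,"ay":0,"az":0,"claw":1},{"x":0,"y":0,"z":-0.07,"ax":0,"ay":0,"az":0,"claw":1},{"x":-0.03,"y":-0.02,"z":-0.09,"ax":0,"ay":0,"az":0,"claw":-1},{"x":-0.06,"y":-0.04,"z":-0.09,"ax":0,"ay":0,"az":0,"claw":-1},{"x":-0.09,"y":-0.06,"z":-0.09,"ax":0,"ay":0,"az":0,"claw":-1}]'
python3 - <<'E'
from h import *
print(st()); t=snap('top','t8.png'); s=snap('scene')
for b in bl(s['color'],*Y,mn=12): print(b[0],b[1],onz(s,*b[1],.1495))
cv2.imwrite('pics/t8c.png',cv2.resize(t['color'][240:330,380:550],None,fx=4.5,fy=4.5,interpolation=cv2.INTER_CUBIC))
h=cv2.cvtColor(t['color'],cv2.COLOR_BGR2HSV); print(h[283,474],h[283,450],h[330,500],h[262,450])
E
```

```text
time: 23.75
ee_pos: [0.6821, -0.1148, 0.1502]
eef_rot: [0.738, 0.675, 0.001, 0.001]
ft_force: [-7.0, 1.3, 15.8]
width: 0.0005
time: 24.17
ee_pos: [0.6138, -0.2, 0.2405]
eef_rot: [0.738, 0.675, 0.001, 0.002]
ft_force: [0.3, -1.6, -0.5]
width: 0.0134
t 24.17 pos [ 0.6138 -0.2     0.2405] yaw -5.04 tilt [ 0.0035 -0.0015] w 0.0134 F [ 0.3 -1.6 -0.5]
[203, 215, 13, 16, 86] [209.12 222.22] [ 0.68389018 -0.10987813  0.1495    ]
[395, 216, 44, 39, 706] [415.24 236.36] [0.38154342 0.23658161 0.1495    ]
[260, 281, 15, 17, 108] [267.19 288.92] [0.70280772 0.10891992 0.1495    ]
[ 13 180 197] [ 16 132 240] [ 15 164 207] [ 16 134 237]
```

View pics/t8c.png

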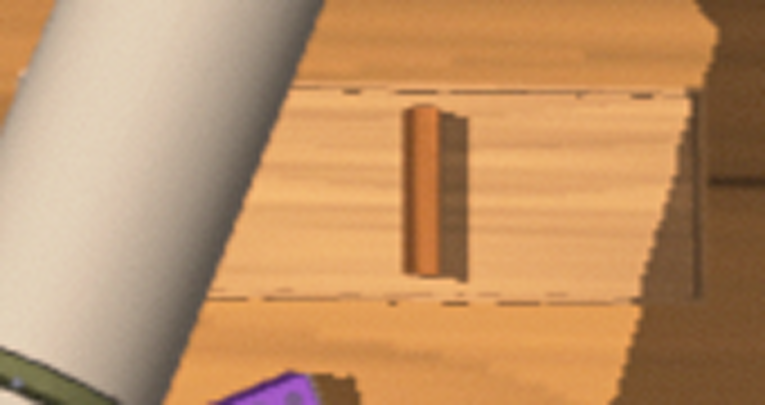

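```bash
python3 - <<'E'
from h import *
t=snap('top'); f=lambda a,b,z:onz(t,380+(a)/4.5-.4,240+b/4.5-.4,z)[:2]
d=f(426,190,.048); print('div',d)
for a,b,z in (((290,88),(695,92),.02),((205,297),(640,303),.02)):
    p,q=f(*a,z),f(*b,z); v=p-q; print(p,q,'yaw',np.degrees(np.arctan2(-v[0],v[1])))
p,q=f(426,105,.048),f(425,275,.048);print(p,q,np.degrees(np.arctan2(*(p-q)[::-1])))
print(go(d[0],d[1],.02,0)); print(st())
E
```

```text
div [ 0.40164211 -0.3647013 ]
[ 0.46117501 -0.28962637] [ 0.46520755 -0.53278049] yaw 0.9501243069503148
[ 0.33516137 -0.24010524] [ 0.33842111 -0.49947681] yaw 0.7200457716660927
[ 0.45163913 -0.36446275] [ 0.35190446 -0.36435205] -0.06359801432453521
shift [-0.1811 -0.1945  0.2196] turn [ 0.0008  0.0007 -0.0474]
t 24.32 pos [ 0.6121 -0.2026  0.2397] yaw -5.43 tilt [ 0.0015 -0.0014] w 0.0247 F [0.5 0.4 0.2]
```

```bash

python3 -m crank '[{"x":-0.03,"y":-0.03,"z":0,"ax":0,"ay":0,"az":0,"claw":-1},{"x":-0.06,"y":-0.06,"z":0.02,"ax":0,"ay":0,"az":-0.01,"claw":-1},{"x":-0.09,"y":-0.09,"z":0.04,"ax":0,"ay":0,"az":-0.03,"claw":-1},{"x":-0.11,"y":-0.115,"z":0.06,"ax":0,"ay":0,"az":-0.04,"claw":-1},{"x":-0.13,"y":-0.14,"z":0.08,"ax":0,"ay":0,"az":-0.053,"claw":-1}]'
python3 -m crank '[{"x":-0.03,"y":-0.03,"z":0.02,"ax":0,"ay":0,"az":0,"claw":-1},{"x":-0.045,"y":-0.055,"z":0.05,"ax":0,"ay":0,"az":0,"claw":-1},{"x":-0.045,"y":-0.055,"z":0.05,"ax":0,"ay":0,"az":0,"claw":-1},{"x":-0.045,"y":-0.055,"z":0.05,"ax":0,"ay":0,"az":0,"claw":-1},{"x":-0.045,"y":-0.055,"z":0.05,"ax":0,"ay":0,"az":0,"claw":-1}]'
python3 - <<'E'
from h import *
print(st()); print(go(.4016,-.3647,.014,.7))
w=snap('wrist'); t=snap('top')
cv2.imwrite('pics/w9c.png',np.hstack([cv2.resize(w['color'],(480,360)),cv2.resize(t['color'][130:310,240:400],(320,360))]))
E
```

```text
time: 24.73
ee_pos: [0.4645, -0.3149, 0.1597]
eef_rot: [0.7, 0.714, 0.0, 0.001]
ft_force: [1.4, -0.6, 0.1]
width: 0.0575
time: 25.15
ee_pos: [0.4119, -0.3597, 0.1102]
eef_rot: [0.701, 0.713, -0.0, 0.0]
ft_force: [1.0, 0.1, -0.5]
width: 0.0854
t 25.15 pos [ 0.4119 -0.3597  0.1102] yaw 1.02 tilt [-0.0002 -0.0003] w 0.0854 F [ 1.   0.1 -0.5]
shift [-0.0048 -0.0104  0.0962] turn [-0.0001  0.0002  0.0028]
```

View pics/w9c.png

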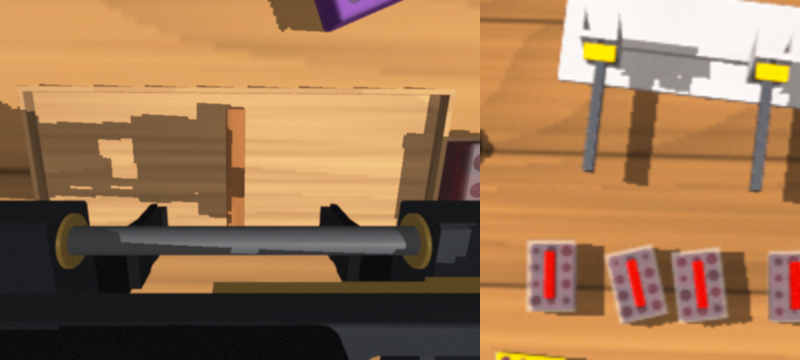

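```bash

python3 -m crank '[{"x":-0.005,"y":-0.0104,"z":0.0,"ax":0,"ay":0,"az":0.003,"claw":-1},{"x":-0.005,"y":-0.0104,"z":0.03,"ax":0,"ay":0,"az":0.003,"claw":-1},{"x":-0.005,"y":-0.0104,"z":0.06,"ax":0,"ay":0,"az":0.003,"claw":-1},{"x":-0.005,"y":-0.0104,"z":0.085,"ax":0,"ay":0,"az":0.003,"claw":-1},{"x":-0.005,"y":-0.0104,"z":0.095,"ax":0,"ay":0,"az":0.003,"claw":0}]'
python3 -m crank '[{"x":0,"y":0,"z":0,"ax":0,"ay":0,"az":0,"claw":1},{"x":0,"y":0,"z":0,"ax":0,"ay":0,"az":0,"claw":1},{"x":0,"y":0,"z":0,"ax":0,"ay":0,"az":0,"claw":1},{"x":0,"y":0,"z":0,"ax":0,"ay":0,"az":0,"claw":1},{"x":0,"y":0,"z":0,"ax":0,"ay":0,"az":0,"claw":1}]' 60
python3 -m crank '[{"x":0,"y":0,"z":0,"ax":0,"ay":0,"az":0,"claw":1},{"x":0,"y":0,"z":0,"ax":0,"ay":0,"az":0,"claw":1},{"x":0,"y":0,"z":0,"ax":0,"ay":0,"az":0,"claw":1},{"x":0,"y":0,"z":0,"ax":0,"ay":0,"az":0,"claw":1},{"x":0,"y":0,"z":0,"ax":0,"ay":0,"az":0,"claw":1}]'
python3 -m crank '[{"x":0,"y":0,"z":0,"ax":0,"ay":0,"az":0,"claw":1},{"x":0,"y":0,"z":0,"ax":0,"ay":0,"az":0,"claw":1},{"x":0,"y":0,"z":0,"ax":0,"ay":0,"az":0,"claw":1},{"x":0,"y":0,"z":0,"ax":0,"ay":0,"az":0,"claw":1},{"x":0,"y":0,"z":0,"ax":0,"ay":0,"az":0,"claw":1}]'
python3 -c "
from h import *
print(st()); print(go(.612,.0021,.20,-5.2))"
```

```text
time: 25.67
ee_pos: [0.399, -0.3642, 0.0121]
eef_rot: [0.703, 0.711, -0.001, -0.002]
ft_force: [-0.3, 0.4, 0.1]
width: 0.0848
time: 26.08
ee_pos: [0.4008, -0.3659, 0.0158]
eef_rot: [0.703, 0.711, -0.0, 0.001]
ft_force: [0.7, 0.5, 1.1]
width: 0.0548
time: 26.5
ee_pos: [0.4, -0.3654, 0.0145]
eef_rot: [0.703, 0.711, -0.001, -0.0]
ft_force: [-0.1, -0.5, -0.0]
width: 0.0214
time: 26.92
ee_pos: [0.4, -0.3655, 0.0145]
eef_rot: [0.703, 0.711, -0.001, -0.0]
ft_force: [-0.4, -1.3, -0.7]
width: 0.0137
t 26.92 pos [ 0.4    -0.3655  0.0145] yaw 0.63 tilt [-0.0013 -0.0005] w 0.0137 F [-0.4 -1.3 -0.7]
shift [ 0.3652  0.2158 -0.1859] turn [-0.0006  0.0003  0.0509]
```

```bash

python3 -m crank '[{"x":0,"y":0,"z":-0.01,"ax":0,"ay":0,"az":0,"claw":1},{"x":0,"y":0,"z":-0.03,"ax":0,"ay":0,"az":0,"claw":1},{"x":0,"y":0,"z":-0.055,"ax":0,"ay":0,"az":0,"claw":1},{"x":0,"y":0,"z":-0.08,"ax":0,"ay":0,"az":0,"claw":1},{"x":0,"y":0,"z":-0.105,"ax":0,"ay":0,"az":0,"claw":1}]'
python3 -m crank '[{"x":0,"y":0,"z":-0.025,"ax":0,"ay":0,"az":0,"claw":1},{"x":0.01,"y":0.005,"z":-0.05,"ax":0,"ay":0,"az":0,"claw":1},{"x":0.03,"y":0.02,"z":-0.07,"ax":0,"ay":0,"az":0,"claw":1},{"x":0.05,"y":0.035,"z":-0.08,"ax":0,"ay":0,"az":0,"claw":1},{"x":0.08,"y":0.05,"z":-0.08,"ax":0,"ay":0,"az":0,"claw":1}]'
python3 -m crank '[{"x":0.03,"y":0.02,"z":0,"ax":0,"ay":0,"az":0,"claw":1},{"x":0.06,"y":0.035,"z":0,"ax":0,"ay":0,"az":0,"claw":1},{"x":0.09,"y":0.05,"z":0,"ax":0,"ay":0,"az":0,"claw":1},{"x":0.12,"y":0.07,"z":0,"ax":0,"ay":0,"az":0,"claw":1},{"x":0.15,"y":0.085,"z":0,"ax":0,"ay":0,"az":0,"claw":1}]'
python3 -m crank '[{"x":0.03,"y":0.018,"z":0,"ax":0,"ay":0,"az":0.01,"claw":1},{"x":0.06,"y":0.036,"z":0,"ax":0,"ay":0,"az":0.02,"claw":1},{"x":0.09,"y":0.05,"z":0,"ax":0,"ay":0,"az":0.03,"claw":1},{"x":0.11,"y":0.065,"z":0,"ax":0,"ay":0,"az":0.04,"claw":1},{"x":0.125,"y":0.075,"z":0,"ax":0,"ay":0,"az":0.05,"claw":1}]'
python3 -m crank '[{"x":0,"y":0,"z":0,"ax":0,"ay":0,"az":0,"claw":1},{"x":0,"y":0,"z":0,"ax":0,"ay":0,"az":0,"claw":1},{"x":0,"y":0,"z":0,"ax":0,"ay":0,"az":0,"claw":1},{"x":0,"y":0,"z":0,"ax":0,"ay":0,"az":0,"claw":1},{"x":0,"y":0,"z":0,"ax":0,"ay":0,"az":0,"claw":1}]'
python3 -c "
from h import *
print(st()); print(go(.612,.0021,.125,-5.2)); snap('scene','s10.png'); snap('top','t10.png')"
```

```text
time: 27.33
ee_pos: [0.3994, -0.3649, 0.1207]
eef_rot: [0.703, 0.711, -0.001, -0.001]
ft_force: [1.0, -1.1, -5.2]
width: 0.0136
time: 27.75
ee_pos: [0.4499, -0.2862, 0.2025]
eef_rot: [0.704, 0.71, -0.0, 0.002]
ft_force: [1.0, -0.4, -6.2]
width: 0.0135
time: 28.17
ee_pos: [0.533, -0.132, 0.1995]
eef_rot: [0.703, 0.711, -0.001, -0.001]
ft_force: [1.3, 0.3, -4.3]
width: 0.0132
time: 28.58
ee_pos: [0.6066, -0.0047, 0.1988]
eef_rot: [0.737, 0.676, -0.001, -0.001]
ft_force: [-0.5, -1.1, -5.1]
width: 0.0135
time: 29.0
ee_pos: [0.6059, -0.0092, 0.1994]
eef_rot: [0.738, 0.674, -0.001, -0.0]
ft_force: [0.2, 0.8, -4.5]
width: 0.0136
t 29.00 pos [ 0.6059 -0.0092  0.1994] yaw -5.19 tilt [-0.0013 -0.0005] w 0.0136 F [ 0.2  0.8 -4.5]
shift [0.0119 0.0052 0.0744] turn [-0.0006  0.0003  0.0001]
```

View pics/s10.png

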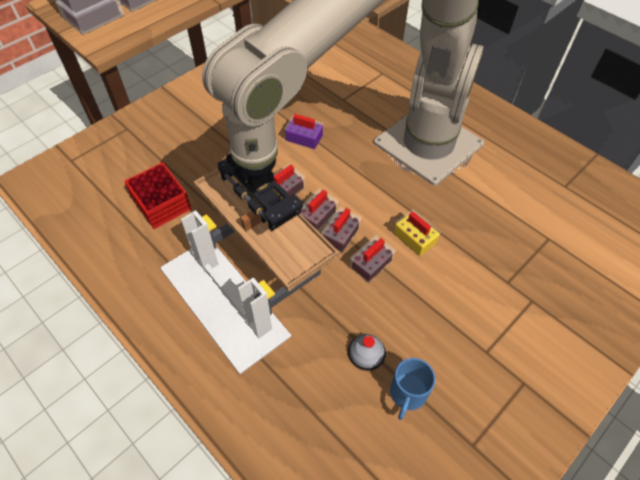

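```bash

python3 -m crank '[{"x":0.006,"y":0.003,"z":0.01,"ax":0,"ay":0,"az":0,"claw":1},{"x":0.012,"y":0.005,"z":0.03,"ax":0,"ay":0,"az":0,"claw":1},{"x":0.012,"y":0.005,"z":0.05,"ax":0,"ay":0,"az":0,"claw":1},{"x":0.012,"y":0.005,"z":0.065,"ax":0,"ay":0,"az":0,"claw":1},{"x":0.012,"y":0.005,"z":0.075,"ax":0,"ay":0,"az":0,"claw":1}]'
python3 -m crank '[{"x":0,"y":0,"z":0,"ax":0,"ay":0,"az":0,"claw":1},{"x":0,"y":0,"z":0.002,"ax":0,"ay":0,"az":0,"claw":1},{"x":0,"y":0,"z":0.004,"ax":0,"ay":0,"az":0,"claw":1},{"x":0,"y":0,"z":0.006,"ax":0,"ay":0,"az":0,"claw":1},{"x":0,"y":0,"z":0.008,"ax":0,"ay":0,"az":0,"claw":1}]'
python3 -m crank '[{"x":0,"y":0,"z":0.001,"ax":0,"ay":0,"az":0,"claw":1},{"x":0,"y":0,"z":0.002,"ax":0,"ay":0,"az":0,"claw":1},{"x":0,"y":0,"z":0.003,"ax":0,"ay":0,"az":0,"claw":1},{"x":0,"y":0,"z":0.003,"ax":0,"ay":0,"az":0,"claw":1},{"x":0,"y":0,"z":0.003,"ax":0,"ay":0,"az":0,"claw":1}]'
python3 -c "
from h import *
print(st()); print(go(.612,.0021,.114,-5.2))"
```

```text
time: 29.52
ee_pos: [0.6113, 0.0039, 0.1215]
eef_rot: [0.738, 0.675, -0.002, -0.001]
ft_force: [-0.2, 0.2, -3.6]
width: 0.0135
time: 29.93
ee_pos: [0.6128, 0.0034, 0.1168]
eef_rot: [0.738, 0.675, 0.0, 0.0]
ft_force: [-0.0, 0.7, -4.4]
width: 0.0135
time: 30.35
ee_pos: [0.6124, 0.0034, 0.1136]
eef_rot: [0.738, 0.675, -0.0, -0.0]
ft_force: [-3.0, 0.1, -0.4]
width: 0.014
t 30.35 pos [0.6124 0.0034 0.1136] yaw -5.10 tilt [-0.0007 -0.0002] w 0.0140 F [-3.   0.1 -0.4]
shift [-0.0014 -0.0003 -0.0004] turn [-0.0003  0.0001  0.0009]
```

```bash

python3 -m crank '[{"x":0,"y":0,"z":0.001,"ax":0,"ay":0,"az":0,"claw":1},{"x":0,"y":0,"z":0.001,"ax":0,"ay":0,"az":0,"claw":0},{"x":0,"y":0,"z":0.001,"ax":0,"ay":0,"az":0,"claw":0},{"x":0,"y":0,"z":0.001,"ax":0,"ay":0,"az":0,"claw":0},{"x":0,"y":0,"z":0.001,"ax":0,"ay":0,"az":0,"claw":0}]'
python3 -m crank '[{"x":0,"y":0,"z":-0.02,"ax":0,"ay":0,"az":0,"claw":0},{"x":0,"y":0,"z":-0.06,"ax":0,"ay":0,"az":0,"claw":0},{"x":0,"y":0,"z":-0.1,"ax":0,"ay":0,"az":0,"claw":0},{"x":0,"y":-0.01,"z":-0.12,"ax":0,"ay":0,"az":0,"claw":0},{"x":0,"y":-0.03,"z":-0.12,"ax":0,"ay":0,"az":0,"claw":0}]'
python3 -m crank '[{"x":-0.04,"y":0.0,"z":0,"ax":0,"ay":0,"az":0,"claw":-0.3},{"x":-0.08,"y":0,"z":0,"ax":0,"ay":0,"az":0,"claw":-0.3},{"x":-0.12,"y":0,"z":0,"ax":0,"ay":0,"az":0,"claw":-0.3},{"x":-0.16,"y":0,"z":0,"ax":0,"ay":0,"az":0,"claw":-0.3},{"x":-0.2,"y":0.0,"z":0,"ax":0,"ay":0,"az":0,"claw":-0.3}]'
cat >> h.py <<'E'
def reds(c,z,mn=60):
    h=cv2.cvtColor(c['color'],cv2.COLOR_BGR2HSV); m=cv2.inRange(h,(0,180,120),(6,255,255))|cv2.inRange(h,(174,180,120),(180,255,255))
    n,l,s,ce=cv2.connectedComponentsWithStats(m)
    for i in range(1,n):
        if s[i,4]>=mn and s[i,4]<400:
            P=np.array([onz(c,u,v,z)[:2] for v,u in np.argwhere(l==i)]); q=P.mean(0); ev,V=np.linalg.eigh(np.cov(P.T)); a=np.degrees(np.arctan2(V[1,1],V[0,1]))
            print('red',ce[i].round(1),s[i,4],'->',q.round(4),'ang',round(((a+90)%180)-90,1),'len',np.sqrt(12*ev).round(3))
E
python3 - <<'E'
from h import *
print(st()); t=snap('top','t11.png'); reds(t,.08); s=snap('scene','s11.png'); print('scene'); reds(s,.078)
o=np.vstack([cv2.resize(t['color'][115:305,230:430],(570,540))]); cv2.imwrite('pics/t11c.png',o)
E
```

```text
time: 30.77
ee_pos: [0.6125, 0.0034, 0.1123]
eef_rot: [0.738, 0.675, -0.0, -0.0]
ft_force: [0.0, 0.6, 0.8]
width: 0.0326
time: 31.18
ee_pos: [0.5856, 0.0057, 0.2374]
eef_rot: [0.738, 0.675, 0.003, 0.002]
ft_force: [-0.4, 0.2, 0.4]
width: 0.0432
time: 31.6
ee_pos: [0.5644, -0.1949, 0.2327]
eef_rot: [0.738, 0.675, -0.0, 0.0]
ft_force: [0.4, -0.3, -0.2]
width: 0.0561
t 31.60 pos [ 0.5644 -0.1949  0.2327] yaw -5.07 tilt [-0.0003 -0.0004] w 0.0561 F [ 0.4 -0.3 -0.2]
red [483.7 167.7] 396 -> [ 0.7018 -0.3803] ang 38.3 len [0.086 0.161]
red [274.4 266.7] 133 -> [0.4264 0.1625] ang 1.6 len [0.015 0.06 ]
red [317.5 271.3] 109 -> [0.4174 0.0502] ang 14.8 len [0.012 0.062]
red [349.6 271.6] 119 -> [ 0.4189 -0.0331] ang 8.1 len [0.013 0.062]
red [263.4 319.6] 95 -> [0.2896 0.1862] ang 85.7 len [0.01  0.062]
red [438.  341.1] 139 -> [ 0.2465 -0.2643] ang -66.9 len [0.015 0.062]
scene
red [303.5 120.8] 196 -> [ 0.2553 -0.2565] ang -77.2 len [0.035 0.062]
red [283.6 174.5] 189 -> [ 0.4287 -0.148 ] ang 8.9 len [0.026 0.062]
red [317.5 200.7] 180 -> [ 0.426  -0.0256] ang 14.2 len [0.022 0.065]
red [341.5 219.8] 171 -> [0.4254 0.0568] ang 18.1 len [0.018 0.067]
red [420.3 221.6] 124 -> [0.2925 0.1931] ang 81.2 len [0.016 0.066]
red [373.9 249.1] 187 -> [0.432  0.1687] ang 5.3 len [0.02  0.063]
red [368.2 341.3] 84 -> [0.6113 0.3155] ang -0.0 len [0.019 0.02 ]
```

View pics/t11c.png

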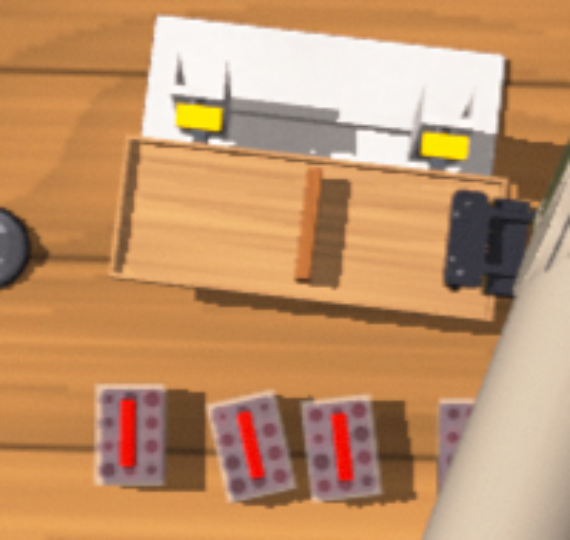

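```bash
python3 -c "
from h import *
print(st()); print(go(.4189,-.0331,.12,8.1))"
```

```text
t 31.70 pos [ 0.5625 -0.2015  0.2329] yaw -5.69 tilt [-0.001  -0.0041] w 0.0561 F [-0.5  0.2 -0.2]
shift [ 0.1538 -0.1595  0.1123] turn [-0.0005  0.002  -0.1204]
```

```bash

python3 -m crank '[{"x":0.02,"y":-0.035,"z":0,"ax":0,"ay":0,"az":-0.02,"claw":0},{"x":0.04,"y":-0.07,"z":0,"ax":0,"ay":0,"az":-0.05,"claw":0},{"x":0.07,"y":-0.1,"z":0.01,"ax":0,"ay":0,"az":-0.08,"claw":0},{"x":0.1,"y":-0.13,"z":0.02,"ax":0,"ay":0,"az":-0.1,"claw":0},{"x":0.13,"y":-0.15,"z":0.04,"ax":0,"ay":0,"az":-0.12,"claw":0}]' 25
python3 -m crank '[{"x":0.02,"y":-0.01,"z":0.03,"ax":0,"ay":0,"az":0,"claw":0},{"x":0.025,"y":-0.01,"z":0.06,"ax":0,"ay":0,"az":0,"claw":0},{"x":0.025,"y":-0.01,"z":0.07,"ax":0,"ay":0,"az":0,"claw":0},{"x":0.025,"y":-0.01,"z":0.07,"ax":0,"ay":0,"az":0,"claw":0},{"x":0.025,"y":-0.01,"z":0.07,"ax":0,"ay":0,"az":0,"claw":0}]'
python3 - <<'E'
from h import *
print(st()); print(go(.4189,-.0331,.055,8.1))
s=snap('scene'); reds(s,.078,80)
E
```

```text
time: 32.12
ee_pos: [0.4273, -0.0521, 0.195]
eef_rot: [0.651, 0.759, 0.001, 0.001]
ft_force: [2.0, 0.7, 0.2]
width: 0.0441
time: 32.53
ee_pos: [0.4152, -0.0304, 0.1247]
eef_rot: [0.652, 0.758, -0.001, -0.0]
ft_force: [0.7, -0.7, 1.1]
width: 0.0437
t 32.53 pos [ 0.4152 -0.0304  0.1247] yaw 8.58 tilt [-0.001  -0.0009] w 0.0437 F [ 0.7 -0.7  1.1]
shift [-0.0031  0.0033  0.0697] turn [-0.0006  0.0003  0.0042]
red [316.6 202.9] 130 -> [ 0.4323 -0.0223] ang 6.1 len [0.02  0.056]
red [341.5 219.8] 169 -> [0.4254 0.0568] ang 18.4 len [0.018 0.067]
red [420.3 221.6] 123 -> [0.2925 0.1932] ang 81.3 len [0.016 0.066]
red [373.9 249.1] 187 -> [0.432  0.1687] ang 5.3 len [0.02  0.063]
red [368.2 341.3] 86 -> [0.6113 0.3155] ang -2.0 len [0.019 0.02 ]
```

```bash

python3 -m crank '[{"x":-0.003,"y":0.003,"z":0.02,"ax":0,"ay":0,"az":0.004,"claw":0},{"x":-0.003,"y":0.003,"z":0.04,"ax":0,"ay":0,"az":0.004,"claw":0},{"x":-0.003,"y":0.003,"z":0.055,"ax":0,"ay":0,"az":0.004,"claw":0},{"x":-0.003,"y":0.003,"z":0.065,"ax":0,"ay":0,"az":0.004,"claw":0},{"x":-0.003,"y":0.003,"z":0.069,"ax":0,"ay":0,"az":0.004,"claw":0}]'
python3 -m crank '[{"x":0,"y":0,"z":0,"ax":0,"ay":0,"az":0,"claw":1},{"x":0,"y":0,"z":0,"ax":0,"ay":0,"az":0,"claw":1},{"x":0,"y":0,"z":0,"ax":0,"ay":0,"az":0,"claw":1},{"x":0,"y":0,"z":0,"ax":0,"ay":0,"az":0,"claw":1},{"x":0,"y":0,"z":0,"ax":0,"ay":0,"az":0,"claw":1}]' 25
python3 -m crank '[{"x":0,"y":0,"z":0,"ax":0,"ay":0,"az":0,"claw":1},{"x":0,"y":0,"z":0,"ax":0,"ay":0,"az":0,"claw":1},{"x":0,"y":0,"z":-0.01,"ax":0,"ay":0,"az":0,"claw":1},{"x":0,"y":0,"z":-0.03,"ax":0,"ay":0,"az":0,"claw":1},{"x":0,"y":0,"z":-0.06,"ax":0,"ay":0,"az":0,"claw":1}]'
python3 -m crank '[{"x":0,"y":0,"z":-0.03,"ax":0,"ay":0,"az":0,"claw":1},{"x":0,"y":0,"z":-0.06,"ax":0,"ay":0,"az":0,"claw":1},{"x":0,"y":0,"z":-0.09,"ax":0,"ay":0,"az":0,"claw":1},{"x":0,"y":0,"z":-0.1,"ax":0,"ay":0,"az":0,"claw":1},{"x":0,"y":0,"z":-0.1,"ax":0,"ay":0,"az":0,"claw":1}]'
python3 -c "
from h import *
print(st()); print(go(.6081,-.0454,.21,-5.15))"
```

```text
time: 33.0
ee_pos: [0.4186, -0.0329, 0.055]
eef_rot: [0.655, 0.755, -0.001, -0.0]
ft_force: [0.0, -0.2, -0.6]
width: 0.0434
time: 33.42
ee_pos: [0.4184, -0.0321, 0.0556]
eef_rot: [0.655, 0.756, -0.0, 0.0]
ft_force: [-0.2, -0.1, -0.0]
width: 0.018
time: 33.83
ee_pos: [0.4156, -0.0322, 0.1135]
eef_rot: [0.655, 0.756, -0.003, -0.002]
ft_force: [0.6, 0.5, -3.6]
width: 0.0137
time: 34.25
ee_pos: [0.4192, -0.0319, 0.2167]
eef_rot: [0.655, 0.756, 0.001, 0.001]
ft_force: [0.6, 0.5, -3.8]
width: 0.0139
t 34.25 pos [ 0.4192 -0.0319  0.2167] yaw 8.21 tilt [0.0026 0.0006] w 0.0139 F [ 0.6  0.5 -3.8]
shift [-0.0404  0.185   0.0072] turn [ 0.0013 -0.0002  0.1165]
```

```bash

python3 -m crank '[{"x":-0.01,"y":0.03,"z":0,"ax":0,"ay":0,"az":0.02,"claw":1},{"x":-0.02,"y":0.065,"z":0,"ax":0,"ay":0,"az":0.05,"claw":1},{"x":-0.03,"y":0.105,"z":0,"ax":0,"ay":0,"az":0.08,"claw":1},{"x":-0.04,"y":0.14,"z":0,"ax":0,"ay":0,"az":0.105,"claw":1},{"x":-0.04,"y":0.17,"z":0,"ax":0,"ay":0,"az":0.1165,"claw":1}]'
python3 -m crank '[{"x":0.003,"y":0.013,"z":0,"ax":0,"ay":0,"az":0,"claw":1},{"x":0.003,"y":0.013,"z":0,"ax":0,"ay":0,"az":0,"claw":1},{"x":0.003,"y":0.013,"z":0,"ax":0,"ay":0,"az":0,"claw":1},{"x":0.003,"y":0.013,"z":0,"ax":0,"ay":0,"az":0,"claw":1},{"x":0.003,"y":0.013,"z":0,"ax":0,"ay":0,"az":0,"claw":1}]'
python3 -c "
from h import *
print(st()); print(go(.6081,-.0454,.164,-5.15))"
```

```text
time: 34.67
ee_pos: [0.5931, -0.0494, 0.2114]
eef_rot: [0.74, 0.673, -0.002, -0.001]
ft_force: [0.1, 0.3, -2.8]
width: 0.014
time: 35.08
ee_pos: [0.6042, -0.0459, 0.2139]
eef_rot: [0.738, 0.674, -0.001, -0.001]
ft_force: [-0.4, -0.2, -2.9]
width: 0.0139
t 35.08 pos [ 0.6042 -0.0459  0.2139] yaw -5.19 tilt [-0.0026 -0.0003] w 0.0139 F [-0.4 -0.2 -2.9]
shift [0.0009 0.004  0.0498] turn [-0.0013  0.0003 -0.0003]
```

```bash

python3 -m crank '[{"x":0.001,"y":0.003,"z":0.01,"ax":-0.001,"ay":0,"az":0,"claw":1},{"x":0.001,"y":0.003,"z":0.025,"ax":-0.001,"ay":0,"az":0,"claw":1},{"x":0.001,"y":0.003,"z":0.036,"ax":-0.001,"ay":0,"az":0,"claw":1},{"x":0.001,"y":0.003,"z":0.042,"ax":-0.001,"ay":0,"az":0,"claw":1},{"x":0.001,"y":0.003,"z":0.045,"ax":-0.001,"ay":0,"az":0,"claw":1}]'
python3 -m crank '[{"x":0,"y":0,"z":0.001,"ax":0,"ay":0,"az":0,"claw":1},{"x":0,"y":0,"z":0.002,"ax":0,"ay":0,"az":0,"claw":1},{"x":0,"y":0,"z":0.003,"ax":0,"ay":0,"az":0,"claw":1},{"x":0,"y":0,"z":0.004,"ax":0,"ay":0,"az":0,"claw":1},{"x":0,"y":0,"z":0.005,"ax":0,"ay":0,"az":0,"claw":1}]'
python3 -c "
from h import *
print(st())"
```

```text
time: 35.5
ee_pos: [0.6074, -0.0448, 0.1683]
eef_rot: [0.738, 0.675, -0.001, -0.0]
ft_force: [-0.2, 0.7, -3.2]
width: 0.0138
time: 35.92
ee_pos: [0.6085, -0.0449, 0.165]
eef_rot: [0.738, 0.675, 0.0, 0.001]
ft_force: [0.4, 0.8, -3.3]
width: 0.0134
t 35.92 pos [ 0.6085 -0.0449  0.165 ] yaw -5.15 tilt [ 0.0015 -0.0005] w 0.0134 F [ 0.4  0.8 -3.3]
```

```bash

python3 -m crank '[{"x":0,"y":0,"z":0.001,"ax":0,"ay":0,"az":0,"claw":1},{"x":0,"y":0,"z":0.002,"ax":0,"ay":0,"az":0,"claw":1},{"x":0,"y":0,"z":0.002,"ax":0,"ay":0,"az":0,"claw":1},{"x":0,"y":0,"z":0.002,"ax":0,"ay":0,"az":0,"claw":1},{"x":0,"y":0,"z":0.002,"ax":0,"ay":0,"az":0,"claw":1}]'
python3 -m crank '[{"x":0,"y":0,"z":0,"ax":0,"ay":0,"az":0,"claw":0},{"x":0,"y":0,"z":0,"ax":0,"ay":0,"az":0,"claw":0},{"x":0,"y":0,"z":0,"ax":0,"ay":0,"az":0,"claw":0},{"x":0,"y":0,"z":0,"ax":0,"ay":0,"az":0,"claw":0},{"x":0,"y":0,"z":-0.02,"ax":0,"ay":0,"az":0,"claw":0}]'
python3 -m crank '[{"x":0,"y":0,"z":-0.03,"ax":0,"ay":0,"az":0,"claw":0},{"x":0,"y":-0.01,"z":-0.05,"ax":0,"ay":0,"az":0,"claw":0},{"x":0,"y":-0.04,"z":-0.05,"ax":0,"ay":0,"az":0,"claw":0},{"x":0,"y":-0.075,"z":-0.05,"ax":0,"ay":0,"az":-0.03,"claw":0},{"x":0,"y":-0.11,"z":-0.05,"ax":0,"ay":0,"az":-0.06,"claw":0}]'
python3 - <<'E'
from h import *
print(st()); print(go(.4174,.0502,.12,14.8))
t=snap('top'); reds(t,.08)
E
```

```text
time: 36.33
ee_pos: [0.6083, -0.0449, 0.1628]
eef_rot: [0.738, 0.675, 0.0, 0.0]
ft_force: [-1.2, -0.1, -1.4]
width: 0.0138
time: 36.75
ee_pos: [0.6065, -0.0446, 0.1795]
eef_rot: [0.738, 0.675, -0.002, -0.001]
ft_force: [-1.0, 0.6, -0.5]
width: 0.0383
time: 37.17
ee_pos: [0.4977, -0.0351, 0.2326]
eef_rot: [0.696, 0.718, 0.0, 0.001]
ft_force: [-0.4, -0.2, 0.9]
width: 0.0433
t 37.17 pos [ 0.4977 -0.0351  0.2326] yaw 1.86 tilt [ 0.0014 -0.0011] w 0.0433 F [-0.4 -0.2  0.9]
shift [ 0.088  -0.0776  0.1124] turn [ 0.0006  0.0006 -0.1129]
red [274.4 266.6] 136 -> [0.4268 0.1624] ang 1.0 len [0.015 0.06 ]
red [317.5 271.3] 109 -> [0.4174 0.0502] ang 14.8 len [0.012 0.062]
red [397.1 272.8] 117 -> [ 0.4191 -0.1563] ang 0.2 len [0.013 0.061]
red [263.4 319.6] 95 -> [0.2896 0.1862] ang 85.7 len [0.01  0.062]
red [438. 341.] 140 -> [ 0.2467 -0.2644] ang -66.7 len [0.015 0.062]
```

```bash

python3 -m crank '[{"x":0.03,"y":-0.025,"z":0.02,"ax":0,"ay":0,"az":-0.03,"claw":0},{"x":0.055,"y":-0.05,"z":0.05,"ax":0,"ay":0,"az":-0.06,"claw":0},{"x":0.08,"y":-0.07,"z":0.08,"ax":0,"ay":0,"az":-0.09,"claw":0},{"x":0.088,"y":-0.078,"z":0.1,"ax":0,"ay":0,"az":-0.113,"claw":0},{"x":0.088,"y":-0.078,"z":0.112,"ax":0,"ay":0,"az":-0.113,"claw":0}]'
python3 -m crank '[{"x":0,"y":0,"z":0,"ax":0,"ay":0,"az":0,"claw":0},{"x":0,"y":0,"z":0,"ax":0,"ay":0,"az":0,"claw":0},{"x":0,"y":0,"z":0,"ax":0,"ay":0,"az":0,"claw":0},{"x":0,"y":0,"z":0,"ax":0,"ay":0,"az":0,"claw":0},{"x":0,"y":0,"z":0,"ax":0,"ay":0,"az":0,"claw":0}]'
python3 - <<'E'
from h import *
print(st()); print(go(.4174,.0502,.055,14.8))
s=snap('scene'); reds(s,.078,80)
E
```

```text
time: 37.63
ee_pos: [0.4145, 0.053, 0.1178]
eef_rot: [0.608, 0.794, -0.001, -0.001]
ft_force: [0.2, -0.6, -0.3]
width: 0.0433
time: 38.05
ee_pos: [0.4191, 0.0504, 0.1214]
eef_rot: [0.611, 0.791, 0.001, 0.001]
ft_force: [-0.3, -0.5, -0.4]
width: 0.0436
t 38.05 pos [0.4191 0.0504 0.1214] yaw 14.61 tilt [ 0.0024 -0.    ] w 0.0436 F [-0.3 -0.5 -0.4]
shift [ 0.0003 -0.0018  0.0664] turn [ 0.0012  0.0003 -0.0017]
red [307.7 122.3] 112 -> [ 0.2512 -0.244 ] ang 61.0 len [0.032 0.039]
red [253.8 214.3] 284 -> [ 0.5671 -0.1034] ang -1.0 len [0.031 0.067]
red [420.3 221.6] 123 -> [0.2925 0.1932] ang 81.3 len [0.016 0.066]
red [340.1 222.8] 112 -> [0.4343 0.0609] ang 10.0 len [0.018 0.051]
red [373.9 249.1] 186 -> [0.432  0.1687] ang 5.4 len [0.019 0.063]
red [368.3 341.3] 85 -> [0.6113 0.3156] ang 1.1 len [0.019 0.02 ]
```

```bash

python3 -m crank '[{"x":0,"y":-0.002,"z":0.02,"ax":0,"ay":0,"az":-0.0017,"claw":0},{"x":0,"y":-0.002,"z":0.04,"ax":0,"ay":0,"az":-0.0017,"claw":0},{"x":0,"y":-0.002,"z":0.055,"ax":0,"ay":0,"az":-0.0017,"claw":0},{"x":0,"y":-0.002,"z":0.063,"ax":0,"ay":0,"az":-0.0017,"claw":0},{"x":0,"y":-0.002,"z":0.066,"ax":0,"ay":0,"az":-0.0017,"claw":0}]'
python3 -m crank '[{"x":0,"y":0,"z":0,"ax":0,"ay":0,"az":0,"claw":1},{"x":0,"y":0,"z":0,"ax":0,"ay":0,"az":0,"claw":1},{"x":0,"y":0,"z":0,"ax":0,"ay":0,"az":0,"claw":1},{"x":0,"y":0,"z":0,"ax":0,"ay":0,"az":0,"claw":1},{"x":0,"y":0,"z":0,"ax":0,"ay":0,"az":0,"claw":1}]' 25
python3 -m crank '[{"x":0,"y":0,"z":0,"ax":0,"ay":0,"az":0,"claw":1},{"x":0,"y":0,"z":0,"ax":0,"ay":0,"az":0,"claw":1},{"x":0,"y":0,"z":-0.01,"ax":0,"ay":0,"az":0,"claw":1},{"x":0,"y":0,"z":-0.03,"ax":0,"ay":0,"az":0,"claw":1},{"x":0,"y":0,"z":-0.06,"ax":0,"ay":0,"az":0,"claw":1}]'
python3 -m crank '[{"x":0,"y":0,"z":-0.03,"ax":0,"ay":0,"az":0,"claw":1},{"x":0,"y":0,"z":-0.06,"ax":0,"ay":0,"az":0,"claw":1},{"x":0,"y":0,"z":-0.09,"ax":0,"ay":0,"az":0,"claw":1},{"x":0,"y":0,"z":-0.1,"ax":0,"ay":0,"az":0,"claw":1},{"x":0,"y":0,"z":-0.1,"ax":0,"ay":0,"az":0,"claw":1}]'
python3 -m crank '[{"x":-0.008,"y":0.03,"z":0,"ax":0,"ay":0,"az":0.03,"claw":1},{"x":-0.017,"y":0.065,"z":0,"ax":0,"ay":0,"az":0.07,"claw":1},{"x":-0.026,"y":0.1,"z":0,"ax":0,"ay":0,"az":0.11,"claw":1},{"x":-0.035,"y":0.135,"z":0,"ax":0,"ay":0,"az":0.145,"claw":1},{"x":-0.044,"y":0.17,"z":0,"ax":0,"ay":0,"az":0.174,"claw":1}]'
python3 -m crank '[{"x":0.002,"y":0.024,"z":0,"ax":0,"ay":0,"az":0,"claw":1},{"x":0.002,"y":0.024,"z":0,"ax":0,"ay":0,"az":0,"claw":1},{"x":0.002,"y":0.024,"z":0,"ax":0,"ay":0,"az":0,"claw":1},{"x":0.002,"y":0.024,"z":0,"ax":0,"ay":0,"az":0,"claw":1},{"x":0.002,"y":0.024,"z":0,"ax":0,"ay":0,"az":0,"claw":1}]'
python3 -c "
from h import *
print(st()); print(go(.6169,.0522,.164,-5.15))"
```

```text
time: 38.52
ee_pos: [0.4158, 0.0498, 0.0537]
eef_rot: [0.61, 0.793, -0.001, 0.0]
ft_force: [-0.8, 0.9, 0.5]
width: 0.0438
time: 38.93
ee_pos: [0.4166, 0.0502, 0.055]
eef_rot: [0.61, 0.793, 0.0, 0.001]
ft_force: [-0.4, 1.2, -0.9]
width: 0.0177
time: 39.35
ee_pos: [0.4142, 0.0494, 0.1137]
eef_rot: [0.61, 0.793, -0.002, -0.001]
ft_force: [0.7, -0.3, -2.6]
width: 0.0139
time: 39.77
ee_pos: [0.4173, 0.0504, 0.217]
eef_rot: [0.61, 0.793, 0.002, 0.002]
ft_force: [0.6, 0.5, -2.8]
width: 0.0138
time: 40.18
ee_pos: [0.5924, 0.051, 0.2121]
eef_rot: [0.739, 0.674, -0.001, -0.0]
ft_force: [0.9, -0.3, -1.4]
width: 0.0136
time: 40.6
ee_pos: [0.6147, 0.051, 0.2139]
eef_rot: [0.738, 0.675, -0.0, -0.0]
ft_force: [-1.0, 0.3, -2.7]
width: 0.0138
t 40.60 pos [0.6147 0.051  0.2139] yaw -5.07 tilt [-0.0007 -0.0005] w 0.0138 F [-1.   0.3 -2.7]
shift [0.0014 0.0022 0.0499] turn [-0.0003  0.0003  0.0007]
```

```bash

python3 -m crank '[{"x":0.001,"y":0.002,"z":0.01,"ax":0,"ay":0,"az":0,"claw":1},{"x":0.001,"y":0.002,"z":0.025,"ax":0,"ay":0,"az":0,"claw":1},{"x":0.001,"y":0.002,"z":0.036,"ax":0,"ay":0,"az":0,"claw":1},{"x":0.001,"y":0.002,"z":0.042,"ax":0,"ay":0,"az":0,"claw":1},{"x":0.001,"y":0.002,"z":0.045,"ax":0,"ay":0,"az":0,"claw":1}]'
python3 -m crank '[{"x":0,"y":0,"z":0.001,"ax":0,"ay":0,"az":0,"claw":1},{"x":0,"y":0,"z":0.003,"ax":0,"ay":0,"az":0,"claw":1},{"x":0,"y":0,"z":0.005,"ax":0,"ay":0,"az":0,"claw":1},{"x":0,"y":0,"z":0.0065,"ax":0,"ay":0,"az":0,"claw":1},{"x":0,"y":0,"z":0.0065,"ax":0,"ay":0,"az":0,"claw":1}]'
python3 -m crank '[{"x":0,"y":0,"z":0,"ax":0,"ay":0,"az":0,"claw":1},{"x":0,"y":0,"z":0,"ax":0,"ay":0,"az":0,"claw":0},{"x":0,"y":0,"z":0,"ax":0,"ay":0,"az":0,"claw":0},{"x":0,"y":0,"z":0,"ax":0,"ay":0,"az":0,"claw":0},{"x":0,"y":0,"z":0,"ax":0,"ay":0,"az":0,"claw":0}]'
python3 -m crank '[{"x":0,"y":0,"z":-0.02,"ax":0,"ay":0,"az":0,"claw":0},{"x":0,"y":-0.0,"z":-0.05,"ax":0,"ay":0,"az":0,"claw":0},{"x":0.02,"y":-0.03,"z":-0.06,"ax":0,"ay":0,"az":0,"claw":0},{"x":0.04,"y":-0.065,"z":-0.06,"ax":0,"ay":0,"az":-0.03,"claw":0},{"x":0.06,"y":-0.1,"z":-0.06,"ax":0,"ay":0,"az":-0.055,"claw":0}]'
python3 - <<'E'
from h import *
print(st()); print(go(.4266,.1625,.12,1.2))
t=snap('top'); reds(t,.08); print('scene'); s=snap('scene'); reds(s,.078,60)
E
```

```text
time: 41.02
ee_pos: [0.6171, 0.0519, 0.1683]
eef_rot: [0.738, 0.675, -0.001, -0.0]
ft_force: [-0.1, -0.1, -2.6]
width: 0.0138
time: 41.43
ee_pos: [0.6179, 0.0519, 0.1631]
eef_rot: [0.738, 0.675, 0.0, 0.0]
ft_force: [-0.7, -0.0, -3.6]
width: 0.0138
time: 41.85
ee_pos: [0.6182, 0.0519, 0.1635]
eef_rot: [0.738, 0.675, 0.0, 0.001]
ft_force: [-0.4, 0.1, -0.4]
width: 0.0324
time: 42.27
ee_pos: [0.5231, 0.1209, 0.2239]
eef_rot: [0.699, 0.715, 0.001, 0.001]
ft_force: [-0.2, 0.4, 0.4]
width: 0.0435
t 42.27 pos [0.5231 0.1209 0.2239] yaw 1.31 tilt [ 0.0028 -0.0003] w 0.0435 F [-0.2  0.4  0.4]
shift [ 0.0438 -0.0958  0.1036] turn [0.0014 0.0002 0.0009]
red [480.3 174.3] 84 -> [ 0.684  -0.3714] ang -1.5 len [0.018 0.045]
red [318.7 188.2] 133 -> [0.6356 0.0532] ang -5.2 len [0.014 0.067]
red [357.6 194.2] 133 -> [ 0.6225 -0.0494] ang -5.3 len [0.014 0.067]
red [397.  272.5] 122 -> [ 0.4199 -0.1563] ang 0.7 len [0.013 0.062]
red [262.9 319.5] 93 -> [0.2897 0.1873] ang 85.2 len [0.01 0.06]
red [438. 341.] 136 -> [ 0.2468 -0.2643] ang -66.9 len [0.015 0.061]
scene
red [303.7 120.9] 191 -> [ 0.2553 -0.2557] ang -75.8 len [0.035 0.06 ]
red [283.8 174.3] 183 -> [ 0.4278 -0.1482] ang 9.7 len [0.027 0.06 ]
red [253.8 214.4] 280 -> [ 0.5672 -0.1032] ang -1.0 len [0.031 0.067]
red [420.3 221.6] 122 -> [0.2926 0.1932] ang 81.2 len [0.016 0.066]
red [279.  243.4] 282 -> [0.5802 0.0032] ang -1.3 len [0.028 0.067]
red [373.9 249.1] 188 -> [0.4322 0.1688] ang 5.5 len [0.019 0.063]
red [368.3 341.3] 85 -> [0.6113 0.3156] ang 1.1 len [0.019 0.02 ]
```

```bash

python3 -m crank '[{"x":0.015,"y":-0.03,"z":0.02,"ax":0,"ay":0,"az":0,"claw":0},{"x":0.03,"y":-0.06,"z":0.05,"ax":0,"ay":0,"az":0,"claw":0},{"x":0.04,"y":-0.085,"z":0.08,"ax":0,"ay":0,"az":0,"claw":0},{"x":0.044,"y":-0.096,"z":0.095,"ax":0,"ay":0,"az":0.001,"claw":0},{"x":0.044,"y":-0.096,"z":0.1,"ax":0,"ay":0,"az":0.001,"claw":0}]'
python3 -m crank '[{"x":0,"y":0,"z":0,"ax":0,"ay":0,"az":0,"claw":0},{"x":0,"y":0,"z":0,"ax":0,"ay":0,"az":0,"claw":0},{"x":0,"y":0,"z":0,"ax":0,"ay":0,"az":0,"claw":0},{"x":0,"y":0,"z":0,"ax":0,"ay":0,"az":0,"claw":0},{"x":0,"y":0,"z":0,"ax":0,"ay":0,"az":0,"claw":0}]'
python3 - <<'E'
from h import *
print(st()); print(go(.4266,.1625,.055,1.2))
s=snap('scene'); reds(s,.078,60)
E
```

```text
time: 42.78
ee_pos: [0.4231, 0.1629, 0.1204]
eef_rot: [0.699, 0.715, -0.002, -0.001]
ft_force: [-0.1, -0.2, -0.6]
width: 0.0432
time: 43.2
ee_pos: [0.4277, 0.1623, 0.1236]
eef_rot: [0.701, 0.714, 0.001, 0.001]
ft_force: [0.5, -0.3, -0.3]
width: 0.0436
t 43.20 pos [0.4277 0.1623 0.1236] yaw 1.06 tilt [ 0.0019 -0.    ] w 0.0436 F [ 0.5 -0.3 -0.3]
shift [ 0.0002 -0.0012  0.0686] turn [ 0.001   0.     -0.0012]
red [253.8 214.4] 282 -> [ 0.5672 -0.1032] ang -1.0 len [0.031 0.067]
red [279.1 243.4] 283 -> [0.5801 0.0032] ang -1.5 len [0.028 0.067]
red [372.8 251.2] 126 -> [0.4382 0.1709] ang 3.7 len [0.017 0.052]
red [368.2 341.3] 84 -> [0.6113 0.3155] ang -0.0 len [0.019 0.02 ]
```

```bash

python3 -m crank '[{"x":0,"y":-0.001,"z":0.02,"ax":0,"ay":0,"az":-0.001,"claw":0},{"x":0,"y":-0.001,"z":0.04,"ax":0,"ay":0,"az":-0.001,"claw":0},{"x":0,"y":-0.001,"z":0.055,"ax":0,"ay":0,"az":-0.001,"claw":0},{"x":0,"y":-0.001,"z":0.065,"ax":0,"ay":0,"az":-0.001,"claw":0},{"x":0,"y":-0.001,"z":0.068,"ax":0,"ay":0,"az":-0.001,"claw":0}]'
python3 -m crank '[{"x":0,"y":0,"z":0,"ax":0,"ay":0,"az":0,"claw":1},{"x":0,"y":0,"z":0,"ax":0,"ay":0,"az":0,"claw":1},{"x":0,"y":0,"z":0,"ax":0,"ay":0,"az":0,"claw":1},{"x":0,"y":0,"z":0,"ax":0,"ay":0,"az":0,"claw":1},{"x":0,"y":0,"z":0,"ax":0,"ay":0,"az":0,"claw":1}]' 25
python3 -m crank '[{"x":0,"y":0,"z":0,"ax":0,"ay":0,"az":0,"claw":1},{"x":0,"y":0,"z":0,"ax":0,"ay":0,"az":0,"claw":1},{"x":0,"y":0,"z":-0.01,"ax":0,"ay":0,"az":0,"claw":1},{"x":0,"y":0,"z":-0.03,"ax":0,"ay":0,"az":0,"claw":1},{"x":0,"y":0,"z":-0.06,"ax":0,"ay":0,"az":0,"claw":1}]'
python3 -m crank '[{"x":0,"y":0,"z":-0.03,"ax":0,"ay":0,"az":0,"claw":1},{"x":0,"y":0,"z":-0.06,"ax":0,"ay":0,"az":0,"claw":1},{"x":0,"y":0,"z":-0.09,"ax":0,"ay":0,"az":0,"claw":1},{"x":0,"y":0,"z":-0.1,"ax":0,"ay":0,"az":0,"claw":1},{"x":0,"y":0,"z":-0.1,"ax":0,"ay":0,"az":0,"claw":1}]'
python3 -m crank '[{"x":0,"y":0.03,"z":0,"ax":0,"ay":0,"az":0.01,"claw":1},{"x":-0.01,"y":0.065,"z":0,"ax":0,"ay":0,"az":0.02,"claw":1},{"x":-0.02,"y":0.1,"z":0,"ax":0,"ay":0,"az":0.035,"claw":1},{"x":-0.03,"y":0.135,"z":0,"ax":0,"ay":0,"az":0.045,"claw":1},{"x":-0.035,"y":0.17,"z":0,"ax":0,"ay":0,"az":0.055,"claw":1}]'
python3 -m crank '[{"x":0.002,"y":0.025,"z":0,"ax":0,"ay":0,"az":0,"claw":1},{"x":0.002,"y":0.025,"z":0,"ax":0,"ay":0,"az":0,"claw":1},{"x":0.002,"y":0.025,"z":0,"ax":0,"ay":0,"az":0,"claw":1},{"x":0.002,"y":0.025,"z":0,"ax":0,"ay":0,"az":0,"claw":1},{"x":0.002,"y":0.025,"z":0,"ax":0,"ay":0,"az":0,"claw":1}]'
python3 -c "
from h import *
print(st()); print(go(.6241,.1319,.163,-5.15))"
```

```text
time: 43.67
ee_pos: [0.4252, 0.1619, 0.0537]
eef_rot: [0.7, 0.715, -0.001, 0.0]
ft_force: [-0.7, -1.0, -0.3]
width: 0.0437
time: 44.08
ee_pos: [0.4262, 0.1626, 0.0555]
eef_rot: [0.7, 0.715, 0.001, 0.001]
ft_force: [-0.2, 0.4, 0.7]
width: 0.0177
time: 44.5
ee_pos: [0.424, 0.1614, 0.1142]
eef_rot: [0.7, 0.715, -0.002, -0.0]
ft_force: [0.5, 0.4, -2.3]
width: 0.0134
time: 44.92
ee_pos: [0.4268, 0.1629, 0.2177]
eef_rot: [0.7, 0.715, 0.002, 0.001]
ft_force: [-0.0, 0.1, -2.9]
width: 0.0136
time: 45.33
ee_pos: [0.5972, 0.1291, 0.2128]
eef_rot: [0.738, 0.674, -0.001, 0.0]
ft_force: [0.0, 0.3, -2.1]
width: 0.0137
time: 45.75
ee_pos: [0.6204, 0.1311, 0.2144]
eef_rot: [0.738, 0.675, -0.0, 0.0]
ft_force: [0.8, 0.1, -1.7]
width: 0.0136
t 45.75 pos [0.6204 0.1311 0.2144] yaw -5.05 tilt [-0.0006 -0.0006] w 0.0136 F [ 0.8  0.1 -1.7]
shift [0.0012 0.0037 0.0514] turn [-0.0003  0.0003  0.0009]
```

```bash

python3 -m crank '[{"x":0.001,"y":0.0035,"z":0.01,"ax":0,"ay":0,"az":0.001,"claw":1},{"x":0.001,"y":0.0035,"z":0.025,"ax":0,"ay":0,"az":0.001,"claw":1},{"x":0.001,"y":0.0035,"z":0.036,"ax":0,"ay":0,"az":0.001,"claw":1},{"x":0.001,"y":0.0035,"z":0.042,"ax":0,"ay":0,"az":0.001,"claw":1},{"x":0.001,"y":0.0035,"z":0.045,"ax":0,"ay":0,"az":0.001,"claw":1}]'
python3 -m crank '[{"x":0,"y":0,"z":0.001,"ax":0,"ay":0,"az":0,"claw":1},{"x":0,"y":0,"z":0.003,"ax":0,"ay":0,"az":0,"claw":1},{"x":0,"y":0,"z":0.005,"ax":0,"ay":0,"az":0,"claw":1},{"x":0,"y":0,"z":0.007,"ax":0,"ay":0,"az":0,"claw":1},{"x":0,"y":0,"z":0.007,"ax":0,"ay":0,"az":0,"claw":1}]'
python3 -m crank '[{"x":0,"y":0,"z":0,"ax":0,"ay":0,"az":0,"claw":1},{"x":0,"y":0,"z":0,"ax":0,"ay":0,"az":0,"claw":0},{"x":0,"y":0,"z":0,"ax":0,"ay":0,"az":0,"claw":0},{"x":0,"y":0,"z":0,"ax":0,"ay":0,"az":0,"claw":0},{"x":0,"y":0,"z":0,"ax":0,"ay":0,"az":0,"claw":0}]'
python3 -m crank '[{"x":0,"y":0,"z":-0.03,"ax":0,"ay":0,"az":0,"claw":0},{"x":0,"y":-0.0,"z":-0.06,"ax":0,"ay":0,"az":0,"claw":0},{"x":-0.01,"y":-0.03,"z":-0.07,"ax":0,"ay":0,"az":0,"claw":0},{"x":-0.03,"y":-0.065,"z":-0.07,"ax":0,"ay":0,"az":-0.03,"claw":0},{"x":-0.05,"y":-0.1,"z":-0.07,"ax":0,"ay":0,"az":-0.053,"claw":0}]'
python3 -m crank '[{"x":-0.03,"y":-0.015,"z":0,"ax":0,"ay":0,"az":0,"claw":0},{"x":-0.07,"y":-0.03,"z":0,"ax":0,"ay":0,"az":0,"claw":0},{"x":-0.11,"y":-0.045,"z":0,"ax":0,"ay":0,"az":0,"claw":0},{"x":-0.15,"y":-0.06,"z":0.02,"ax":0,"ay":0,"az":0,"claw":0},{"x":-0.18,"y":-0.075,"z":0.04,"ax":0,"ay":0,"az":0,"claw":0}]'
python3 - <<'E'
from h import *
print(st()); print(go(.4197,-.1566,.12,1))
t=snap('top'); reds(t,.08);s=snap('scene'); print('scene'); reds(s,.078,60)
E
```

```text
time: 46.17
ee_pos: [0.6242, 0.1316, 0.1687]
eef_rot: [0.738, 0.674, -0.001, -0.0]
ft_force: [0.0, 0.1, -1.9]
width: 0.014
time: 46.58
ee_pos: [0.6251, 0.1315, 0.1629]
eef_rot: [0.738, 0.674, 0.0, 0.0]
ft_force: [0.2, -0.6, -2.9]
width: 0.0138
time: 47.0
ee_pos: [0.6252, 0.1316, 0.1634]
eef_rot: [0.738, 0.674, 0.0, 0.001]
ft_force: [-0.6, 0.6, -0.3]
width: 0.0328
time: 47.42
ee_pos: [0.5203, 0.0908, 0.2336]
eef_rot: [0.7, 0.714, 0.001, 0.001]
ft_force: [-0.1, -0.8, 1.0]
width: 0.0435
time: 47.83
ee_pos: [0.4507, -0.0888, 0.1966]
eef_rot: [0.702, 0.712, 0.002, 0.002]
ft_force: [0.8, -0.7, -0.2]
width: 0.0435
t 47.83 pos [ 0.4507 -0.0888  0.1966] yaw 0.84 tilt [0.0052 0.0001] w 0.0435 F [ 0.8 -0.7 -0.2]
shift [-0.0674 -0.0324  0.0764] turn [ 0.0026 -0.     -0.0014]
red [480.3 174.3] 85 -> [ 0.684  -0.3714] ang -1.6 len [0.018 0.045]
red [286.5 185. ] 140 -> [0.6418 0.138 ] ang -5.0 len [0.015 0.066]
red [318.6 188.5] 134 -> [0.6348 0.0533] ang -4.9 len [0.014 0.067]
red [357.6 194.3] 135 -> [ 0.622  -0.0493] ang -5.2 len [0.014 0.068]
red [263.4 319.6] 96 -> [0.2895 0.1861] ang 85.6 len [0.01  0.062]
red [437.9 341. ] 138 -> [ 0.2466 -0.2642] ang -67.4 len [0.015 0.062]
scene
red [308.6 121. ] 78 -> [ 0.2457 -0.2459] ang 81.6 len [0.021 0.042]
red [284.7 177.3] 64 -> [ 0.4331 -0.1389] ang 3.3 len [0.01  0.057]
red [253.8 214.4] 281 -> [ 0.5672 -0.1031] ang -1.4 len [0.031 0.067]
red [420.4 221.7] 124 -> [0.2926 0.1935] ang 80.8 len [0.016 0.067]
red [279.1 243.4] 281 -> [0.5801 0.0032] ang -1.1 len [0.028 0.067]
red [303.1 267.8] 281 -> [0.5855 0.0908] ang -2.3 len [0.025 0.068]
red [368.3 341.3] 85 -> [0.6113 0.3156] ang 1.1 len [0.019 0.02 ]
```

```bash

python3 -m crank '[{"x":-0.025,"y":-0.012,"z":0.02,"ax":0.001,"ay":0,"az":-0.002,"claw":0},{"x":-0.05,"y":-0.024,"z":0.04,"ax":0.001,"ay":0,"az":-0.002,"claw":0},{"x":-0.067,"y":-0.032,"z":0.06,"ax":0.001,"ay":0,"az":-0.002,"claw":0},{"x":-0.067,"y":-0.032,"z":0.072,"ax":0.001,"ay":0,"az":-0.002,"claw":0},{"x":-0.067,"y":-0.032,"z":0.074,"ax":0.001,"ay":0,"az":-0.002,"claw":0}]'
python3 -m crank '[{"x":0,"y":0,"z":0,"ax":0,"ay":0,"az":0,"claw":0},{"x":0,"y":0,"z":0,"ax":0,"ay":0,"az":0,"claw":0},{"x":0,"y":0,"z":0,"ax":0,"ay":0,"az":0,"claw":0},{"x":0,"y":0,"z":0,"ax":0,"ay":0,"az":0,"claw":0},{"x":0,"y":0,"z":0,"ax":0,"ay":0,"az":0,"claw":0}]'
python3 - <<'E'
from h import *
print(st()); print(go(.4197,-.157,.055,1.2))
s=snap('scene'); reds(s,.078,60)
E
```

```text
time: 48.35
ee_pos: [0.4182, -0.1545, 0.1198]
eef_rot: [0.701, 0.713, -0.001, -0.001]
ft_force: [-0.4, 0.9, 1.0]
width: 0.0435
time: 48.77
ee_pos: [0.4201, -0.1538, 0.122]
eef_rot: [0.7, 0.714, -0.0, 0.0]
ft_force: [0.8, -0.2, -0.2]
width: 0.0434
t 48.77 pos [ 0.4201 -0.1538  0.122 ] yaw 1.16 tilt [-0.0002 -0.0005] w 0.0434 F [ 0.8 -0.2 -0.2]
shift [-0.0031 -0.0004  0.067 ] turn [-0.0001  0.0003 -0.0004]
red [303.6 120.7] 193 -> [ 0.2549 -0.2565] ang -79.4 len [0.034 0.062]
red [283.5 176.2] 128 -> [ 0.4327 -0.1439] ang 1.2 len [0.021 0.058]
red [253.8 214.4] 283 -> [ 0.5672 -0.1032] ang -1.1 len [0.031 0.067]
red [420.3 221.6] 123 -> [0.2925 0.1932] ang 81.3 len [0.016 0.066]
red [279.  243.5] 283 -> [0.5803 0.0033] ang -0.6 len [0.028 0.067]
red [303.1 267.7] 282 -> [0.5855 0.0908] ang -2.3 len [0.025 0.068]
red [368.3 341.3] 85 -> [0.6113 0.3156] ang 1.1 len [0.019 0.02 ]
```

```bash

python3 -m crank '[{"x":-0.003,"y":0,"z":0.02,"ax":0,"ay":0,"az":0,"claw":0},{"x":-0.003,"y":0,"z":0.04,"ax":0,"ay":0,"az":0,"claw":0},{"x":-0.003,"y":0,"z":0.055,"ax":0,"ay":0,"az":0,"claw":0},{"x":-0.003,"y":0,"z":0.064,"ax":0,"ay":0,"az":0,"claw":0},{"x":-0.003,"y":0,"z":0.067,"ax":0,"ay":0,"az":0,"claw":0}]'
python3 -m crank '[{"x":0,"y":0,"z":0,"ax":0,"ay":0,"az":0,"claw":1},{"x":0,"y":0,"z":0,"ax":0,"ay":0,"az":0,"claw":1},{"x":0,"y":0,"z":0,"ax":0,"ay":0,"az":0,"claw":1},{"x":0,"y":0,"z":0,"ax":0,"ay":0,"az":0,"claw":1},{"x":0,"y":0,"z":0,"ax":0,"ay":0,"az":0,"claw":1}]' 25
python3 -m crank '[{"x":0,"y":0,"z":0,"ax":0,"ay":0,"az":0,"claw":1},{"x":0,"y":0,"z":0,"ax":0,"ay":0,"az":0,"claw":1},{"x":0,"y":0,"z":-0.01,"ax":0,"ay":0,"az":0,"claw":1},{"x":0,"y":0,"z":-0.03,"ax":0,"ay":0,"az":0,"claw":1},{"x":0,"y":0,"z":-0.06,"ax":0,"ay":0,"az":0,"claw":1}]'
python3 -m crank '[{"x":0,"y":0,"z":-0.03,"ax":0,"ay":0,"az":0,"claw":1},{"x":0,"y":0,"z":-0.06,"ax":0,"ay":0,"az":0,"claw":1},{"x":0,"y":0,"z":-0.09,"ax":0,"ay":0,"az":0,"claw":1},{"x":0,"y":0,"z":-0.1,"ax":0,"ay":0,"az":0,"claw":1},{"x":0,"y":0,"z":-0.1,"ax":0,"ay":0,"az":0,"claw":1}]'
python3 -m crank '[{"x":0,"y":0.03,"z":0,"ax":0,"ay":0,"az":0.01,"claw":1},{"x":0.01,"y":0.065,"z":0,"ax":0,"ay":0,"az":0.02,"claw":1},{"x":0.02,"y":0.1,"z":0,"ax":0,"ay":0,"az":0.035,"claw":1},{"x":0.025,"y":0.13,"z":0,"ax":0,"ay":0,"az":0.045,"claw":1},{"x":0.028,"y":0.155,"z":0,"ax":0,"ay":0,"az":0.055,"claw":1}]'
python3 -m crank '[{"x":-0.001,"y":0.024,"z":0,"ax":0,"ay":0,"az":0,"claw":1},{"x":-0.001,"y":0.024,"z":0,"ax":0,"ay":0,"az":0,"claw":1},{"x":-0.001,"y":0.024,"z":0,"ax":0,"ay":0,"az":0,"claw":1},{"x":-0.001,"y":0.024,"z":0,"ax":0,"ay":0,"az":0,"claw":1},{"x":-0.001,"y":0.024,"z":0,"ax":0,"ay":0,"az":0,"claw":1}]'
python3 -c "
from h import *
print(st()); print(go(.6009,-.1251,.163,-5.15))"
```

```text
time: 49.23
ee_pos: [0.4189, -0.157, 0.0534]
eef_rot: [0.7, 0.714, -0.001, -0.001]
ft_force: [-0.2, 0.3, 0.6]
width: 0.0437
time: 49.65
ee_pos: [0.4199, -0.1572, 0.055]
eef_rot: [0.7, 0.714, -0.0, 0.0]
ft_force: [0.2, -0.1, -0.6]
width: 0.0175
time: 50.07
ee_pos: [0.4176, -0.1569, 0.1138]
eef_rot: [0.7, 0.714, -0.002, -0.002]
ft_force: [0.6, 0.9, -3.0]
width: 0.0138
time: 50.48
ee_pos: [0.4208, -0.1574, 0.217]
eef_rot: [0.7, 0.714, 0.001, 0.001]
ft_force: [0.2, -0.2, -3.4]
width: 0.0138
time: 50.9
ee_pos: [0.5753, -0.1244, 0.2115]
eef_rot: [0.738, 0.675, -0.002, -0.001]
ft_force: [-0.1, -0.2, -1.5]
width: 0.014
time: 51.32
ee_pos: [0.5968, -0.1296, 0.2135]
eef_rot: [0.739, 0.674, -0.001, -0.001]
ft_force: [-0.9, -0.2, -2.7]
width: 0.0141
t 51.32 pos [ 0.5968 -0.1296  0.2135] yaw -5.25 tilt [-0.0026 -0.0003] w 0.0141 F [-0.9 -0.2 -2.7]
shift [0.0049 0.0038 0.0505] turn [-0.0013  0.0003 -0.0008]
```

```bash

python3 -m crank '[{"x":0.005,"y":0.003,"z":0.005,"ax":-0.001,"ay":0,"az":-0.001,"claw":1},{"x":0.005,"y":0.003,"z":0.02,"ax":-0.001,"ay":0,"az":-0.001,"claw":1},{"x":0.005,"y":0.003,"z":0.034,"ax":-0.001,"ay":0,"az":-0.001,"claw":1},{"x":0.005,"y":0.003,"z":0.041,"ax":-0.001,"ay":0,"az":-0.001,"claw":1},{"x":0.005,"y":0.003,"z":0.044,"ax":-0.001,"ay":0,"az":-0.001,"claw":1}]'
python3 -m crank '[{"x":0,"y":0,"z":0.001,"ax":0,"ay":0,"az":0,"claw":1},{"x":0,"y":0,"z":0.003,"ax":0,"ay":0,"az":0,"claw":1},{"x":0,"y":0,"z":0.005,"ax":0,"ay":0,"az":0,"claw":1},{"x":0,"y":0,"z":0.007,"ax":0,"ay":0,"az":0,"claw":1},{"x":0,"y":0,"z":0.007,"ax":0,"ay":0,"az":0,"claw":1}]'
python3 -m crank '[{"x":0,"y":0,"z":0,"ax":0,"ay":0,"az":0,"claw":1},{"x":0,"y":0,"z":0,"ax":0,"ay":0,"az":0,"claw":0},{"x":0,"y":0,"z":0,"ax":0,"ay":0,"az":0,"claw":0},{"x":0,"y":0,"z":0,"ax":0,"ay":0,"az":0,"claw":0},{"x":0,"y":0,"z":0,"ax":0,"ay":0,"az":0,"claw":0}]'
python3 -m crank '[{"x":0,"y":0,"z":-0.03,"ax":0,"ay":0,"az":0,"claw":0},{"x":0,"y":-0.0,"z":-0.06,"ax":0,"ay":0,"az":0,"claw":0},{"x":0.01,"y":-0.03,"z":-0.07,"ax":0,"ay":0,"az":0,"claw":1},{"x":0.03,"y":-0.065,"z":-0.07,"ax":0,"ay":0,"az":-0.02,"claw":1},{"x":0.06,"y":-0.1,"z":-0.07,"ax":0,"ay":0,"az":-0.045,"claw":1}]'
python3 -m crank '[{"x":0.04,"y":0,"z":0,"ax":0,"ay":0,"az":0,"claw":1},{"x":0.08,"y":0,"z":0,"ax":0,"ay":0,"az":0,"claw":1},{"x":0.12,"y":0,"z":0,"ax":0,"ay":0,"az":0,"claw":1},{"x":0.16,"y":0.0,"z":0,"ax":0,"ay":0,"az":0,"claw":1},{"x":0.2,"y":0,"z":0,"ax":0,"ay":0,"az":0,"claw":1}]'
python3 - <<'E'
from h import *
print(st())
t=snap('top','t12.png'); reds(t,.188); s=snap('scene'); print('scene'); reds(s,.186,60)
h=cv2.cvtColor(s['color'],cv2.COLOR_BGR2HSV)
for n,c in (('t',t),('s',s)):
    h=cv2.cvtColor(c['color'],cv2.COLOR_BGR2HSV); m=cv2.inRange(h,(0,180,120),(6,255,255))|cv2.inRange(h,(174,180,120),(180,255,255))
    k,l,q,ce=cv2.connectedComponentsWithStats(m)
    for i in range(1,k):
        if 30<q[i,4]<100: print(n,ce[i],q[i],'bell?',onz(c,*ce[i],.062))
E
```

```text
time: 51.73
ee_pos: [0.6005, -0.124, 0.1689]
eef_rot: [0.738, 0.675, -0.0, -0.0]
ft_force: [-0.8, -0.4, -3.0]
width: 0.0137
time: 52.15
ee_pos: [0.6013, -0.1246, 0.1631]
eef_rot: [0.738, 0.675, 0.0, 0.001]
ft_force: [-0.3, -0.0, -2.8]
width: 0.0137
time: 52.57
ee_pos: [0.6016, -0.1246, 0.1636]
eef_rot: [0.738, 0.675, 0.0, 0.001]
ft_force: [0.5, 0.7, 0.3]
width: 0.0329
time: 52.98
ee_pos: [0.5091, -0.0608, 0.2337]
eef_rot: [0.707, 0.707, 0.0, 0.001]
ft_force: [-0.1, 1.2, -0.9]
width: 0.0305
time: 53.4
ee_pos: [0.5095, 0.1428, 0.2335]
eef_rot: [0.707, 0.708, 0.001, 0.001]
ft_force: [0.8, -0.2, 0.9]
width: 0.0023
t 53.40 pos [0.5095 0.1428 0.2335] yaw 0.07 tilt [0.0017 0.0002] w 0.0023 F [ 0.8 -0.2  0.9]
red [480.3 174.2] 86 -> [ 0.6623 -0.344 ] ang -1.4 len [0.017 0.042]
red [287.3 180.6] 85 -> [0.6339 0.1287] ang 0.8 len [0.013 0.042]
red [318.6 188.6] 133 -> [0.6162 0.0515] ang -5.1 len [0.013 0.062]
red [357.6 194.5] 133 -> [ 0.604 -0.044] ang -5.3 len [0.013 0.062]
red [389.9 197.1] 139 -> [ 0.5998 -0.1231] ang -5.3 len [0.014 0.062]
red [437.4 341.4] 128 -> [ 0.254  -0.2429] ang -
[... 565 characters left out ...]
l? [ 0.68774294 -0.37599794  0.062     ]
t [287.34117647 180.6       ] [284 173   7  19  85] bell? [0.65683535 0.13735027 0.062     ]
t [488.92105263 180.39473684] [485 177   8   8  38] bell? [ 0.67176138 -0.39901437  0.062     ]
t [478.44186047 187.41860465] [475 183   8   9  43] bell? [ 0.65209764 -0.37118692  0.062     ]
t [487.58139535 188.76744186] [483 185   9   9  43] bell? [ 0.64912013 -0.39551037  0.062     ]
t [221.76785714 198.60714286] [218 195   9   8  56] bell? [0.60385188 0.30962006 0.062     ]
t [258.         319.03846154] [252 317  13   5  52] bell? [0.28969249 0.20205651 0.062     ]
s [368.25       341.39285714] [363 337  11  10  84] bell? [0.60534067 0.3118929  0.062     ]
```

```bash

python3 -m crank '[{"x":0.04,"y":0.01,"z":0,"ax":0,"ay":0,"az":0,"claw":1},{"x":0.08,"y":0.03,"z":0,"ax":0,"ay":0,"az":0,"claw":1},{"x":0.12,"y":0.055,"z":0.01,"ax":0,"ay":0,"az":0,"claw":1},{"x":0.15,"y":0.08,"z":0.03,"ax":0,"ay":0,"az":0,"claw":1},{"x":0.165,"y":0.094,"z":0.06,"ax":0,"ay":0,"az":0,"claw":1}]'
python3 -m crank '[{"x":0,"y":0,"z":0.02,"ax":0,"ay":0,"az":0,"claw":1},{"x":0,"y":0,"z":0.04,"ax":0,"ay":0,"az":0,"claw":1},{"x":0,"y":0,"z":0.06,"ax":0,"ay":0,"az":0,"claw":1},{"x":0,"y":0,"z":0.07,"ax":0,"ay":0,"az":0,"claw":1},{"x":0,"y":0,"z":0.07,"ax":0,"ay":0,"az":0,"claw":1}]'
python3 - <<'E'
from h import *
print(st()); print(go(.603,.3095,.070,0))
t=cv2.imread('pics/t12.png'); s=snap('scene')
cv2.imwrite('pics/c12.png',np.hstack([cv2.resize(t[110:230,210:430],(440,240)),cv2.resize(s['color'][150:390,150:450],(300,240))]))
E
```

```text
time: 53.92
ee_pos: [0.6037, 0.308, 0.1786]
eef_rot: [0.706, 0.709, 0.003, 0.001]
ft_force: [0.1, 1.3, 0.7]
width: 0.0005
time: 54.33
ee_pos: [0.6004, 0.3027, 0.1039]
eef_rot: [0.707, 0.708, -0.002, 0.0]
ft_force: [0.3, -0.7, 0.1]
width: 0.0005
t 54.33 pos [0.6004 0.3027 0.1039] yaw 0.07 tilt [-0.0026 -0.003 ] w 0.0005 F [ 0.3 -0.7  0.1]
shift [0.0069 0.0027 0.0339] turn [-0.0013  0.0015  0.0006]
```

View pics/c12.png

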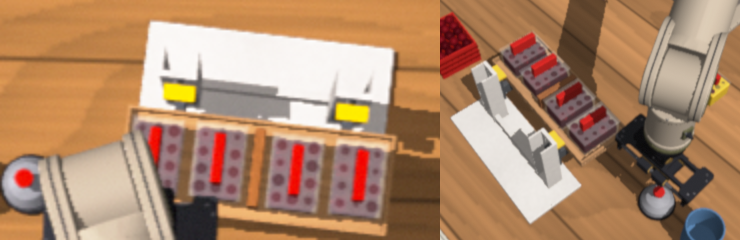

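All four punnets are flat on the shelf, two each side of the divider, and the tool is over the bell. Now press.

```bash

python3 -m crank '[{"x":0.007,"y":0.003,"z":0,"ax":-0.001,"ay":0.001,"az":0,"claw":1},{"x":0.007,"y":0.003,"z":0.01,"ax":-0.001,"ay":0.001,"az":0,"claw":1},{"x":0.007,"y":0.003,"z":0.02,"ax":-0.001,"ay":0.001,"az":0,"claw":1},{"x":0.007,"y":0.003,"z":0.03,"ax":-0.001,"ay":0.001,"az":0,"claw":1},{"x":0.007,"y":0.003,"z":0.036,"ax":-0.001,"ay":0.001,"az":0,"claw":1}]'
python3 -m crank '[{"x":0,"y":0,"z":0.003,"ax":0,"ay":0,"az":0,"claw":1},{"x":0,"y":0,"z":0.006,"ax":0,"ay":0,"az":0,"claw":1},{"x":0,"y":0,"z":0.009,"ax":0,"ay":0,"az":0,"claw":1},{"x":0,"y":0,"z":0.011,"ax":0,"ay":0,"az":0,"claw":1},{"x":0,"y":0,"z":0.013,"ax":0,"ay":0,"az":0,"claw":1}]'
python3 -m crank '[{"x":0,"y":0,"z":0.001,"ax":0,"ay":0,"az":0,"claw":1},{"x":0,"y":0,"z":0.002,"ax":0,"ay":0,"az":0,"claw":1},{"x":0,"y":0,"z":0.003,"ax":0,"ay":0,"az":0,"claw":1},{"x":0,"y":0,"z":0.004,"ax":0,"ay":0,"az":0,"claw":1},{"x":0,"y":0,"z":0.004,"ax":0,"ay":0,"az":0,"claw":1}]'
python3 -c "
from h import *
print(st())"
```

```text
time: 54.8
ee_pos: [0.6039, 0.3102, 0.0686]
eef_rot: [0.707, 0.708, 0.001, 0.0]
ft_force: [0.1, -0.5, -0.2]
width: 0.0003
time: 55.22
ee_pos: [0.6048, 0.3105, 0.0577]
eef_rot: [0.707, 0.708, 0.002, 0.001]
ft_force: [-2.5, -1.5, 3.1]
width: 0.0006
time: 55.63
ee_pos: [0.6049, 0.3106, 0.0554]
eef_rot: [0.707, 0.708, 0.002, 0.0]
ft_force: [-6.9, -2.7, 16.1]
width: 0.0006
t 55.63 pos [0.6049 0.3106 0.0554] yaw 0.07 tilt [0.0033 0.002 ] w 0.0006 F [-6.9 -2.7 16.1]
```

```bash

python3 -m crank '[{"x":0,"y":0,"z":0.001,"ax":0,"ay":0,"az":0,"claw":1},{"x":0,"y":0,"z":0.002,"ax":0,"ay":0,"az":0,"claw":1},{"x":0,"y":0,"z":0.002,"ax":0,"ay":0,"az":0,"claw":1},{"x":0,"y":0,"z":0.002,"ax":0,"ay":0,"az":0,"claw":1},{"x":0,"y":0,"z":0.002,"ax":0,"ay":0,"az":0,"claw":1}]'
python3 -m crank '[{"x":0,"y":0,"z":-0.02,"ax":0,"ay":0,"az":0,"claw":1},{"x":0,"y":0,"z":-0.05,"ax":0,"ay":0,"az":0,"claw":1},{"x":0,"y":0,"z":-0.09,"ax":0,"ay":0,"az":0,"claw":1},{"x":0,"y":0,"z":-0.13,"ax":0,"ay":0,"az":0,"claw":1},{"x":0,"y":-0.0,"z":-0.17,"ax":0,"ay":0,"az":0,"claw":1}]'
python3 -m crank '[{"x":0,"y":-0.04,"z":0,"ax":0,"ay":0,"az":0,"claw":1},{"x":0.02,"y":-0.08,"z":0,"ax":0,"ay":0,"az":0,"claw":1},{"x":0.04,"y":-0.12,"z":0,"ax":0,"ay":0,"az":0,"claw":1},{"x":0.06,"y":-0.15,"z":0,"ax":0,"ay":0,"az":0,"claw":1},{"x":0.08,"y":-0.17,"z":0,"ax":0,"ay":0,"az":0,"claw":1}]'
python3 -m crank '[{"x":0,"y":0,"z":0,"ax":0,"ay":0,"az":0,"claw":1},{"x":0,"y":0,"z":0,"ax":0,"ay":0,"az":0,"claw":1},{"x":0,"y":0,"z":0,"ax":0,"ay":0,"az":0,"claw":1},{"x":0,"y":0,"z":0,"ax":0,"ay":0,"az":0,"claw":1},{"x":0,"y":0,"z":0,"ax":0,"ay":0,"az":0,"claw":1}]'
python3 - <<'E'
from h import *
print(st()); t=snap('top','t13.png'); reds(t,.188)
for b in bl(t['color'],*Y,mn=20): print(b[0],b[1],onz(t,*b[1],.15))
cv2.imwrite('pics/t13c.png',cv2.resize(t['color'][100:360,140:530],(780,520)))
E
```

```text
time: 56.05
ee_pos: [0.6051, 0.3107, 0.0551]
eef_rot: [0.707, 0.708, 0.002, 0.0]
ft_force: [-11.4, -7.3, 29.3]
width: 0.0005
time: 56.47
ee_pos: [0.604, 0.3103, 0.2232]
eef_rot: [0.707, 0.708, 0.002, 0.001]
ft_force: [0.6, -0.5, 0.5]
width: 0.0005
time: 56.88
ee_pos: [0.4304, 0.392, 0.2215]
eef_rot: [0.706, 0.708, 0.002, -0.0]
ft_force: [0.5, 0.7, -0.7]
width: 0.0004
time: 57.3
ee_pos: [0.4353, 0.389, 0.221]
eef_rot: [0.707, 0.707, 0.001, 0.001]
ft_force: [0.7, -0.5, 0.6]
width: 0.0004
t 57.30 pos [0.4353 0.389  0.221 ] yaw -0.06 tilt [0.0031 0.0009] w 0.0004 F [ 0.7 -0.5  0.6]
red [480.3 174.4] 83 -> [ 0.6619 -0.344 ] ang -2.3 len [0.017 0.042]
red [286.5 185.1] 139 -> [0.6227 0.1305] ang -5.3 len [0.014 0.062]
red [318.6 188.6] 133 -> [0.6162 0.0515] ang -5.1 len [0.013 0.062]
red [357.6 194.4] 132 -> [ 0.6042 -0.044 ] ang -5.2 len [0.013 0.062]
red [389.9 197.1] 139 -> [ 0.5998 -0.1231] ang -5.3 len [0.014 0.062]
red [263.4 319.6] 95 -> [0.2948 0.1754] ang 85.7 len [0.009 0.058]
red [438.8 340.6] 129 -> [ 0.2559 -0.2463] ang -67.2 len [0.013 0.054]
[292, 151, 16, 10, 133] [299.49 155.97] [0.70446438 0.10273303 0.15      ]
[377, 161, 17, 11, 138] [385.3  166.07] [ 0.68443278 -0.1141461   0.15      ]
[246, 306, 38, 27, 648] [264.94 319.42] [0.29343195 0.175363   0.15      ]
```

View pics/t13c.png

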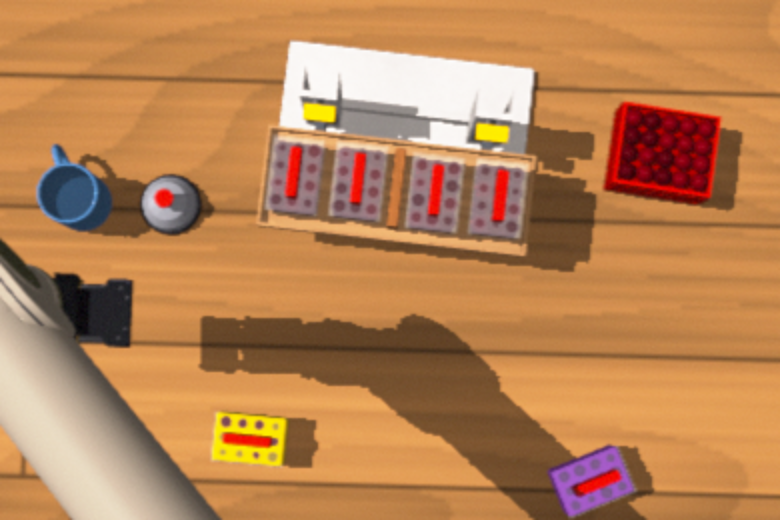

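```bash
python3 -c "
from h import *
print(close_job())"
```

```text
the job is handed in; nothing more can be done
None
```

I finished the whole task in the order asked and handed it in at about 57 s of the 210 s allowed; `close_job` gave no verdict.

- **Brackets:** Both are hooked and pressed down. With 30 N (left) and 16 N (right) on the tabs, they measured 150 mm above the table, which is the fully seated height. Pulling up on each before letting go met 13–17 N, well above the bracket's roughly 3 N weight. I took that as locked, because the latches themselves are hidden from the cameras.
- **Shelf:** It lies on both bracket arms, about 92 mm in front of the uprights. By my measurements it is within about 1.5 mm of centre, and it was held level when I set it down.
- **Punnets:** All four stand on the shelf, two on each side of the divider. In the last picture they measured within 2 mm of their planned spots and 0.2° of the planned direction. I did not see any of them get knocked aside.
- **Bell:** I pressed the plunger to 55.1 mm above the table (the stop is at 55) with 29 N, after the last punnet was up.
- **Left alone:** I did not touch the basket, the mug, or the yellow and purple look-alikes. The last picture shows nothing out of place.

No check failed. Positions from the side camera ran about 2–4 mm off the other two, so I relied mainly on the top and wrist cameras and on contact.

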